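Shorten the telescoping ice scraper and put it in the boot box

ROBOT

A 6-joint arm with a two-finger parallel gripper is mounted at the origin on the work surface. World frame = base frame: x ahead of the robot, y to its left, z up, the work surface at z = 0. Lengths are in m, angles in rad, forces in N, time in s.
With the tool pointing down it reaches from about 0.325 to 0.85 m from the base axis. Payload 4.4 kg.
Tool frame: the origin (TCP) lies at the centre of the arm's flange, where the gripper is bolted on; the fingertips stand 199 mm ahead of it and the grasp point (between the pads) lies 180 mm ahead of it; z points along the fingers, x is the direction in which the jaws open and shut, and the axes are right-handed (so a half turn about z gives the same grasp; the last joint's range is limited). The gripper opens to 94 mm and grips with 3 to 60 N. Pads are 16 mm wide; open, the fingers measure 119 mm over their backs; the gripper's body (75 mm by 177 mm) begins 78 mm behind the grasp point.
Start: joints at [0.97, 0.207, 1.542, -0, 1.393, -0.15], TCP at [0.251, 0.518, 0.405] pointing down, gripper open.
Joint ranges: [-2.73, 2.73], [-0.86, 2.22], [0.23, 2.46], [-1.11, 4.25], [0.08, 2.63], [-2.82, 2.82]. Speed limits (rad/s): [2.79, 2.79, 3.14, 3.14, 3.14, 3.14].

INTERFACE

Orientations are given as a unit quaternion [w, x, y, z].
In Python, from cell import manip gives the robot as it stands.
- The arm moves only by the shell command python3 -m crank 'ROWS' [FORCE]. ROWS is a JSON object of lists of equal length, an entry for each row: "twist": the turn, a rotation vector about the world's x, y, z in degrees, a list of three; "xyz": the shift along the world's x, y, z in cm, a list of three; "jaw": the finger opening in cm, from 0 to 9.4. In form: {"twist": [[ax, ay, az], ...], "xyz": [[dx, dy, dz], ...], "jaw": [jaw, ...]}. A call has 1 to 20 rows; each row is the pose to reach, as a shift and turn from the pose measured when the call began; what a row does not reach only later rows make up. A row lasts 1/12 s, in which the tool goes at most 41.7 mm and 7.16 degrees, less where a joint would pass 70% of its speed; a pose out of reach is approached as far as the arm can. A call with a gripper value outside its range is refused whole. The fingers move at their own pace and stop on an object; FORCE is the grip in N (left out, the last holds). Time passes only in rows, so rows that repeat a pose let the fingers close. It gives the time, the measured TCP pose, the force and the opening at its end, in the units of the state.
- manip.read_state(): the state, without advancing time (a new reading comes with each control period).
- manip.read_camera(name): name is "scene" or "top" or "wrist"; returns the picture (400x640x3 uint8, blue, green, red); there is no depth.
- manip.camera_model(name): a dict with "intrinsics" (3x3 intrinsics, pixels), "cam_to_world" (4x4, takes a point from camera to world coordinates); the wrist camera has in their place "mount" (4x4, takes a point from camera to tool coordinates, whose origin is the TCP and whose axes are the tool frame's). Camera axes: x right, y down, z forward; pixel columns grow to the right and rows downward; lengths in m; the calibration is good to about 2 mm. A picture is of the moment at which its call begins: read the wrist's pose just before it. camera_model takes no time and is no camera call.
- manip.sign_off(): hands the job in, once; it reports no verdict.
The state is a dict: "time_s": time; "joint_pos": joint angles; "joint_vel": joint speeds; "effort": joint torques, N m; "eef_pos": TCP position; "orientation": TCP orientation; "wrist_force": force on the tool from outside, world axes, zero at the start; "moment": the same for the moment, N m; "opening": finger opening in m.
Only numpy, scipy, OpenCV 4.12 (cv2) and the standard library are available. Lean on these libraries where they do the work, as an engineer would, in place of code of your own. Each camera call takes 0.05 s, during which the arm holds its last target.

TASK

The telescoping ice scraper on the bench is too long for the wooden box. Press in its spring button and push the tube together until the button snaps out again in the very next hole (one hole shorter, no more), then lay the scraper flat inside the box and let go. Go gently: do not lean hard on it, ram it or force it against the box, or drop it, and leave the flashlight, shoehorn and key dish where they are.

Things in the scene. Friction and masses are not known exactly. Their poses are not given: they have to be found in the camera images.
- press_point (a point): Ice scraper: on the axis of its aluminium outer tube (28 mm thick, level, axis 19 mm above the bench) at its first hole. x runs along the tube to the blade, z up, out of the button and the row of holes. Along x, mm: next hole (11 wide) at -40 to -64, varying, a third 40 on; black collar +15 to +34, its thumb stop (+15 to +23) 4.5 above the tube; rubber grip (38 thick) -125 to -230.
- blade_edge (a point): Middle of the front edge of the scraper's blue plastic blade, at the end of the inner tube (23 mm diameter) that slides in the outer one: edge 104 mm wide, 5 mm thick, square to the tube; this point 16.5 mm below the tube's axis, 230 mm in front of the press point as found, 166 to 190 mm when one hole shorter.
- button_face (a point): Top of the domed steel spring button (9 mm) that rides on the inner tube, 5 mm proud of the outer one. Out, it locks the tube. Pressed level with the tube (8 N), it ducks under the hole's edge when the outer tube is also pushed 5 mm towards the blade (15 to 25 N, blade braced); then it slides on hidden, unpressed (2 to 6 N), and snaps out in the next hole, where the tube stops hard.
- slide (a joint): How far the inner tube is pushed in, m: 0 as found (button in the first hole), 0.040 to 0.064 with the button in the second hole (the spacing differs each time, so feel for the click), over 0.080 in the third. The scraper is 460 mm long as found, 396 to 420 mm when one hole shorter; about 0.3 kg; centre of mass 25 mm in front of the press point as found, near the press point when one hole shorter.
- button (a joint): How far the button is pressed in, m: 0 fully out, 0.005 level with the outer tube, over 0.007 hidden inside it.
- box: Open wooden box screwed to the bench, so its outside can serve as a brace. Origin under its middle, x along its length, y across, z up. Outside 472 x 204 x 82 mm high, walls 12 mm, floor 10 mm thick; inside 448 x 180 mm, 72 mm deep. The hinged lid stands open along the -y side, leaning just past upright, up to 290 mm above the bench; the +y long side is free.
- table: The painted bench itself, top at height 0, fixed.
- flashlight: Bystander: aluminium flashlight 152 mm long, 38 mm thick, lying on the bench; origin at its middle, 19 mm up, x along it.
- key_dish: Bystander: green ceramic dish, 114 mm in diameter, 30 mm high; origin under its middle.
- shoehorn: Bystander: steel shoehorn 195 mm long, 43 mm wide, 10 mm high; origin under its middle, x along it.

How it is judged:
On the way, in this order (a step that is already met when the one before it is completed fails the run):
1. the tube is one hole shorter and the button has snapped out in the second hole (value of joint slide between 0.036 and 0.068 m and value of joint button below 0.002 m), for 0.2 s.
2. the scraper is lowered into the box in the fingers, to within about 20 mm of lying on its floor, not dropped (z of press_point in the frame of box below 0.05 m and z of blade_edge in the frame of box below 0.06 m and x of press_point in the frame of box between -0.22 and 0.22 m and y of press_point in the frame of box between -0.09 and 0.09 m and contact force between the fingers and scraper above 0.5 N), for 0.1 s.
At the end, for the whole second after the job is handed in: The button is out in the second hole (tube pushed in by 36 to 68 mm) and the scraper lies at rest, flat on the floor of the box: press point within the box's walls and less than 45 mm above the bench (29 mm when flat), blade edge less than 55 mm above it (all of step 1 and z of blade_edge in the frame of box between 0 and 0.055 m and z of press_point in the frame of box between 0 and 0.045 m and x of press_point in the frame of box between -0.22 and 0.22 m and y of press_point in the frame of box between -0.09 and 0.09 m and linear speed of scraper below 0.02 m/s and angular speed of scraper below 0.2 rad/s); the robot touches nothing.
It fails at once if the scraper is rammed or pushed too hard against the outside of the box (more than 35 N) (contact force between scraper and box above 35 N and y of press_point in the frame of box above 0.1 m).
It fails at once if the scraper is dropped on the box (more than 60 N) (contact force between scraper and box above 60 N).
It fails at once if the scraper is leaned on hard or dropped on the bench (pressed on the bench with more than 60 N) (contact force between scraper and table above 60 N).
It fails at once if the flashlight, the shoehorn or the key dish is moved by more than 30 mm (distance of any of flashlight, shoehorn, key_dish from where it was at the start of the episode above 0.03 m).
It also fails if it takes over 67 s, if anything falls off the work surface, if the arm or the gripper's body presses on something with over 40 N, if the wrist force passes 120 N, or if a joint passes its speed limit or range.

## Working session

There is one attempt and no reset: what is moved stays moved. The work goes in short steps, Python scripts to look and compute and a shell command to move; the robot and the scene stay as the last step left them, time stands still between calls to the robot, and variables do not carry over. Pictures are saved under pics/ and viewed, and the job is handed in when it is done.

```bash
ls; mkdir -p pics
python3 - <<'E'
from cell import manip
import cv2,json
s=manip.read_state(); print(s)
for n in ("scene","top","wrist"):
    cv2.imwrite(f"pics/{n}0.png",manip.read_camera(n))
    print(n,{k:v.tolist() if hasattr(v,'tolist') else v for k,v in manip.camera_model(n).items()})
E
```

```text
pics
{'time_s': 0.0, 'joint_pos': array([ 9.69497074e-01,  2.07401731e-01,  1.54292529e+00, -4.83141631e-05,
        1.39344571e+00, -1.50492484e-01]), 'joint_vel': array([-0.00101944, -0.0001732 , -0.00031316,  0.00096646, -0.00151316,
        0.00138312]), 'effort': array([ 4.09054119e-04, -3.70881522e+01, -2.81413078e+01,  6.97862520e-02,
        3.62025329e-02, -1.77492843e-04]), 'eef_pos': array([0.25033484, 0.51725693, 0.40351427]), 'orientation': array([ 4.55808112e-04,  8.47255103e-01,  5.31185091e-01, -9.90443759e-04]), 'wrist_force': array([ 0.25468308, -0.22918164,  0.16317795]), 'moment': array([ 0.03045286, -0.03741746,  0.00155289]), 'opening': 0.09375062792014006}
scene {'intrinsics': [[447.6080467880229, 0.0, 319.076219853904], [0.0, 447.6080467880229, 205.87888470130173], [0.0, 0.0, 1.0]], 'cam_to_world': [[-0.5420764699494373, 0.5153810368557064, -0.663728474285, 1.3062888646887636], [0.8403089079732604, 0.33793595823963796, -0.4238870454607504, 0.4595494468429274], [0.0058343729691709, -0.7875161426778469, -0.6162664075818686, 0.7491290497469073], [0.0, 0.0, 0.0, 1
[... 175 characters left out ...]
, -0.9888708918307447, 0.14823411357077382, 0.39134307033244065], [-0.9997909179642683, -0.014924310146429478, -0.013978030004930583, 0.006000657009102808], [0.016034758882223926, -0.14802575538236834, -0.9888535089946681, 1.1615652458038705], [0.0, 0.0, 0.0, 1.0]]}
wrist {'intrinsics': [[307.1692568092728, 0.0, 318.97754644495325], [0.0, 307.1692568092728, 199.18324013677193], [0.0, 0.0, 1.0]], 'mount': [[0.9999995397361161, 4.377949101781236e-05, 0.0009584419178096237, -0.0007871751484975764], [-0.0003086308239498618, 0.9605412088642291, 0.27813753939491404, -0.08215454334029136], [-0.0009084462384513201, -0.278137707182969, 0.9605407802735032, 0.019042091300526143], [0.0, 0.0, 0.0, 1.0]]}
```

View pics/top0.png

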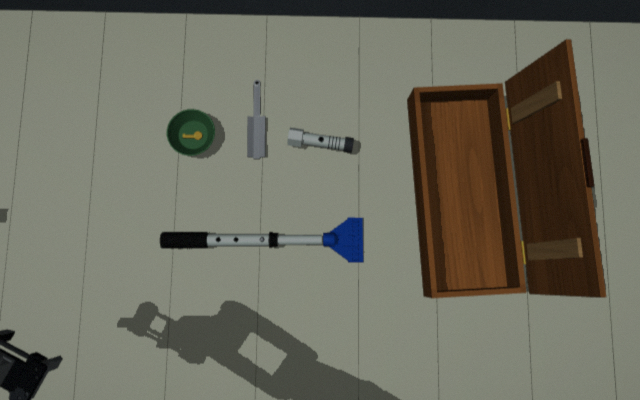

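View pics/scene0.png

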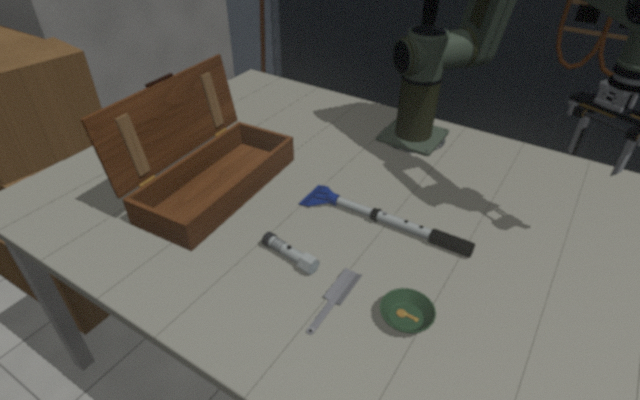

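View pics/wrist0.png

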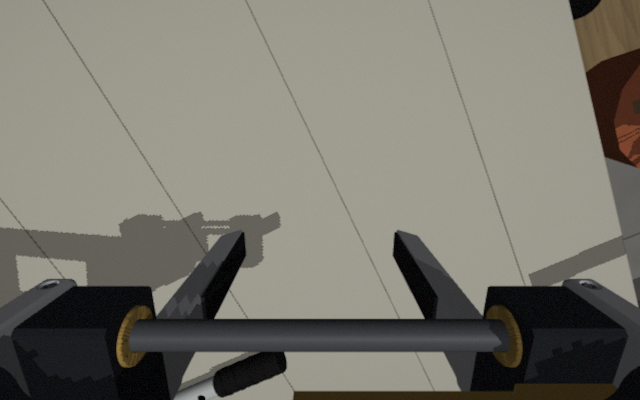

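The top view shows the scraper lying along image x: grip at u≈160–207, collar u≈273, blade edge u≈363, all near v≈240. The blade points at the box, whose free long wall runs from about (410,90) to (428,295). I'll measure these next.

```bash
cat > h.py <<'E'
import numpy as np,cv2
from cell import manip
from scipy.spatial.transform import Rotation as R
def ray(n,uv,pose=None):
    m=manip.camera_model(n);K=np.array(m["intrinsics"])
    if n=="wrist":
        s=pose; T=np.eye(4);q=s["orientation"];T[:3,:3]=R.from_quat([q[1],q[2],q[3],q[0]]).as_matrix();T[:3,3]=s["eef_pos"];T=T@np.array(m["mount"])
    else: T=np.array(m["cam_to_world"])
    d=T[:3,:3]@np.linalg.inv(K)@np.array([uv[0],uv[1],1.]);return T[:3,3],d
def onz(n,uv,z,pose=None):
    o,d=ray(n,uv,pose);return o+d*(z-o[2])/d[2]
def proj(n,P,pose=None):
    m=manip.camera_model(n);K=np.array(m["intrinsics"])
    if n=="wrist":
        s=pose; T=np.eye(4);q=s["orientation"];T[:3,:3]=R.from_quat([q[1],q[2],q[3],q[0]]).as_matrix();T[:3,3]=s["eef_pos"];T=T@np.array(m["mount"])
    else: T=np.array(m["cam_to_world"])
    p=K@(T[:3,:3].T@(np.array(P)-T[:3,3]));return p[:2]/p[2]
E
python3 - <<'E'
from h import *
im=cv2.imread("pics/top0.png")
c=im[205:275,150:375];cv2.imwrite("pics/tc.png",cv2.resize(c,None,fx=3.5,fy=3.5,interpolation=cv2.INTER_CUBIC))
c=im[30:310,395:615];cv2.imwrite("pics/tb.png",cv2.resize(c,None,fx=2,fy=2,interpolation=cv2.INTER_CUBIC))
hsv=cv2.cvtColor(im,cv2.COLOR_BGR2HSV)
blue=cv2.inRange(hsv,(105,120,60),(130,255,255))
cs,_=cv2.findContours(blue,0,2);b=max(cs,key=cv2.contourArea)
print("blue",cv2.boundingRect(b),cv2.boxPoints(cv2.minAreaRect(b)).round(1).tolist())
E
```

```text
blue (323, 218, 40, 44) [[323.0, 218.0], [362.0, 218.0], [362.0, 261.0], [323.0, 261.0]]
```

View pics/tc.png

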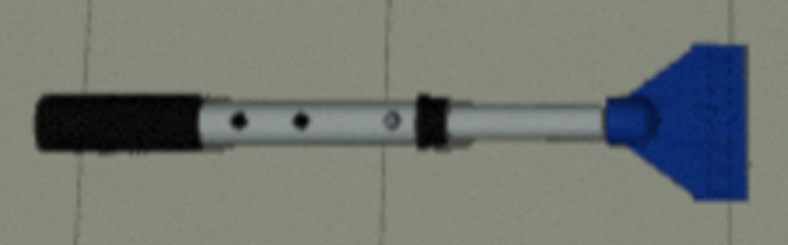

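View pics/tb.png

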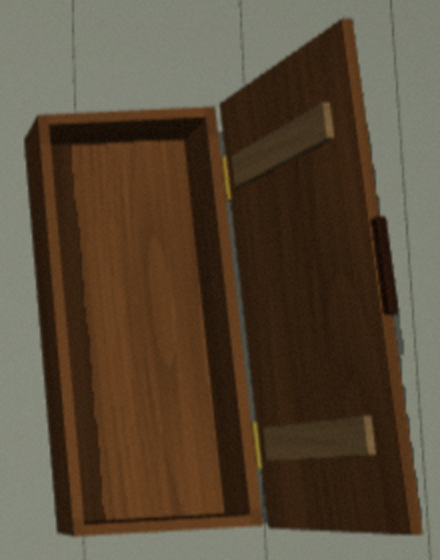

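Crop pixels: button at (392,120), holes at (300,120) and (238,120), blade edge at x=747 running from y=45 to 200. The box rim corners in the box crop are (40,117), (215,107), (78,532) and (262,524).

Run:
```python
from h import *
t=lambda x,y:((x+.5)/3.5+150-.5,(y+.5)/3.5+205-.5)
b=lambda x,y:((x+.5)/2+395-.5,(y+.5)/2+30-.5)
S={}
for n,p,z in [("btn",(392,120),.036),("h2",(300,120),.033),("h3",(238,120),.033),("gripend",(36,123),.019),("gripfront",(200,123),.034),("bladeL",(747,45),.004),("bladeR",(747,200),.004),("collar",(432,122),.036)]:
    S[n]=onz("top",t(*p),z);print(n,S[n].round(4))
a=(S["bladeL"]+S["bladeR"])/2
print("blade mid",a.round(4),"dist",np.linalg.norm((a-S["btn"])[:2]))
d=(a-S["gripend"])[:2];print("axis ang deg",np.degrees(np.arctan2(d[1],d[0])),np.linalg.norm(d))
C=[onz("top",b(*p),.082) for p in [(40,117),(215,107),(78,532),(262,524)]]
for c in C: print("box",c.round(4))
C=np.array(C);print("centre",C.mean(0)[:2]); 
x=(C[0]+C[1]-C[2]-C[3])/2;y=(C[0]+C[2]-C[1]-C[3])/2
print("len",np.linalg.norm(x),np.linalg.norm(y),"ang x",np.degrees(np.arctan2(x[1],x[0])),"ang y",np.degrees(np.arctan2(y[1],y[0])))
for n,p in [("fl",(322,139)),("dish",(191,132)),("shoe",(257,120))]: print(n,onz("top",p,.02).round(3))
```

```text
btn [0.4674 0.1194 0.036 ]
h2 [0.4668 0.179  0.033 ]
h3 [0.4662 0.2188 0.033 ]
gripend [0.4634 0.3525 0.019 ]
gripfront [0.4639 0.2429 0.034 ]
bladeL [ 0.5229 -0.1127  0.004 ]
bladeR [ 0.4201 -0.1127  0.004 ]
collar [0.4665 0.0937 0.036 ]
blade mid [ 0.4715 -0.1127  0.004 ] dist 0.23217088973985153
axis ang deg -89.0043902402425 0.4652523694800401
box [ 0.8113 -0.2225  0.082 ]
box [ 0.827  -0.4231  0.082 ]
box [ 0.3481 -0.2559  0.082 ]
box [ 0.3589 -0.4542  0.082 ]
centre [ 0.58631161 -0.33892586]
len 0.46679455996794256 0.19992848923041256 ang x 3.9642890231573342 ang y 93.8066814621011
fl [ 0.706 -0.014  0.02 ]
dish [0.718 0.295 0.02 ]
shoe [0.75 0.14 0.02]
```

```bash
python3 -m crank '{"twist":[[0,0,-7],[0,0,-14],[0,0,-21],[0,0,-28],[0,0,-35],[0,0,-42],[0,0,-49],[0,0,-56],[0,0,-61],[0,0,-63.4],[0,0,-63.4],[0,0,-63.4],[0,0,-63.4],[0,0,-63.4]],"xyz":[[1,-2,0],[3,-5,0],[5,-9,0],[7,-13,-1],[9,-17,-2],[11,-21,-3],[13,-25,-4],[15,-29,-5],[17,-33,-6],[19,-36,-7],[21,-39,-7.3],[21.7,-39.8,-7.3],[21.7,-39.8,-7.3],[21.7,-39.8,-7.3]],"jaw":[9.4,9.4,9.4,9.4,9.4,9.4,9.4,9.4,9.4,9.4,9.4,9.4,9.4,9.4]}'
python3 - <<'E'
from h import *
import pickle
s=manip.read_state();im=manip.read_camera("wrist");cv2.imwrite("pics/w1.png",im);pickle.dump(s,open("w1.pkl","wb"))
print(s["eef_pos"],s["orientation"],s["joint_pos"],s["wrist_force"])
E
```

```text
time_s: 1.32
eef_pos: [0.4678, 0.1181, 0.3303]
orientation: [-0.0, 1.0, 0.005, -0.002]
wrist_force: [-0.4, 0.7, -0.9]
opening: 0.0938
[0.46781565 0.11809626 0.33027941] [-2.72710608e-04  9.99986377e-01  4.98965743e-03 -1.50846708e-03] [6.74352094e-02 8.81924382e-02 1.84019748e+00 7.81237808e-04
 1.21617985e+00 5.71834810e-02] [-0.38790462  0.72306233 -0.90429862]
```

View pics/w1.png

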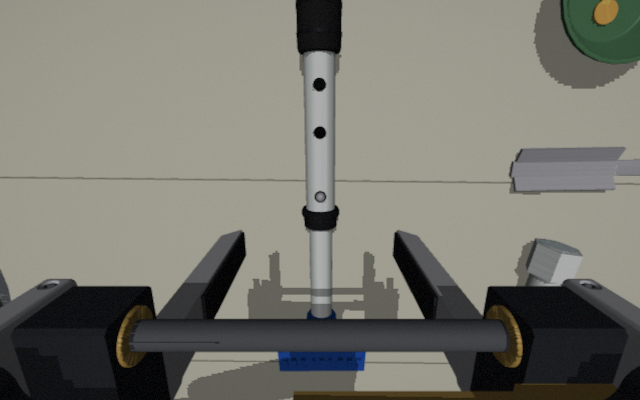

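Run:
```python
from h import *
import pickle
s=pickle.load(open("w1.pkl","rb"));im=cv2.imread("pics/w1.png")
g=cv2.cvtColor(im,cv2.COLOR_BGR2GRAY)
for r in range(60,205,12):
    row=g[r,290:350]; m=np.where(row>150)[0]; 
    if len(m): print(r,m.min()+290,m.max()+290, end=' | ')
print()
for n,p,z in [("btn",(320,197),.0365),("h2",(319.5,132),.033),("h3",(319.3,84),.033),("collarfront",(320,206),.035)]:
    print(n,onz("wrist",p,z,s).round(4))
for r in (66,200): 
    pass
a=onz("wrist",(319,66),.033,s);b=onz("wrist",(320.5,290),.0305,s);d=(b-a)[:2];print(np.degrees(np.arctan2(d[1],d[0])))
```

```text
60 290 349 | 72 290 349 | 84 290 349 | 96 290 349 | 108 290 349 | 120 290 349 | 132 290 349 | 144 290 349 | 156 290 349 | 168 290 349 | 180 311 327 | 192 290 349 | 204 290 349 | 
btn [0.4668 0.122  0.0365]
h2 [0.4657 0.1809 0.033 ]
h3 [0.4651 0.2208 0.033 ]
collarfront [0.4669 0.1127 0.035 ]
-88.99548097062987
```

The wrist view puts the button at (0.4667, 0.1215), the axis at -89.0° and the next hole about 59 mm behind. I'll descend and grip the tube there.

```bash
python3 -m crank '{"twist":[[0,0,0.4],[0,0,0.4],[0,0,0.4],[0,0,0.4],[0,0,0.4],[0,0,0.4],[0,0,0.4]],"xyz":[[-0.1,0.4,-3],[-0.1,0.4,-6],[-0.1,0.4,-9],[-0.1,0.4,-11],[-0.1,0.4,-12.2],[-0.1,0.4,-12.6],[-0.1,0.4,-12.6]],"jaw":[9.4,9.4,9.4,9.4,8,6,5]}' 20
python3 -m crank '{"twist":[[0,0,0],[0,0,0],[0,0,0],[0,0,0],[0,0,0],[0,0,0],[0,0,0],[0,0,0]],"xyz":[[0,0,0],[0,0,0],[0,0,0],[0,0,0],[0,0,0],[0,0,0],[0,0,0],[0,0,0]],"jaw":[4,3.5,3,2.5,2,2,2,2]}' 20
```

```text
time_s: 1.95
eef_pos: [0.465, 0.1243, 0.2035]
orientation: [-0.0, 1.0, 0.011, -0.003]
wrist_force: [0.7, -0.2, -0.1]
opening: 0.0778
time_s: 2.62
eef_pos: [0.4655, 0.1242, 0.2039]
orientation: [-0.0, 1.0, 0.01, -0.002]
wrist_force: [2.1, 0.1, 0.9]
opening: 0.0275
```

```bash
python3 -m crank '{"twist":[[0,0,0],[0,0,0],[0,0,1],[0,0,2],[0,0,2.9],[0,0,2.9],[0,0,2.9],[0,0,2.9],[0,0,2.9],[0,0,2.9]],"xyz":[[0,0,0.7],[0,0,1.5],[0,-2,1.5],[0,-4,1.5],[0,-6,1.5],[0,-8,1.5],[0,-10,1.5],[0,-11.5,1.5],[0,-12.3,1.5],[0,-12.3,1.5]],"jaw":[2,2,2,2,2,2,2,2,2,2]}' 25
python3 - <<'E'
from h import *
im=manip.read_camera("top");cv2.imwrite("pics/t2.png",im)
cv2.imwrite("pics/t2c.png",cv2.resize(im[70:310,200:440],None,fx=2.4,fy=2.4,interpolation=cv2.INTER_CUBIC))
E
```

```text
time_s: 3.45
eef_pos: [0.4655, 0.0, 0.2191]
orientation: [-0.0, 0.999, 0.035, -0.002]
wrist_force: [-0.3, 0.4, -3.8]
opening: 0.0269
```

View pics/t2c.png

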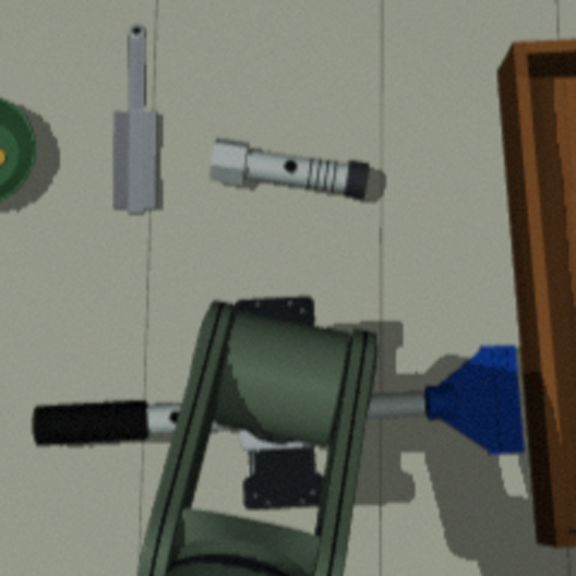

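Run:
```python
from h import *
t=lambda x,y:((x+.5)/2.4+200-.5,(y+.5)/2.4+70-.5)
for p in [(516,347),(523,453)]: print("blade",onz("top",t(*p),.019).round(4))
for p in [(499,75),(539,543)]: print("wall base",onz("top",t(*p),0).round(4))
im=manip.read_camera("scene");cv2.imwrite("pics/s2.png",im)
cv2.imwrite("pics/s2c.png",cv2.resize(im[100:300,100:400],None,fx=2.6,fy=2.6,interpolation=cv2.INTER_CUBIC))
```

```text
blade [ 0.5304 -0.2309  0.019 ]
blade [ 0.4289 -0.236   0.019 ]
wall base [ 0.8105 -0.2219  0.    ]
wall base [ 0.344 -0.254  0.   ]
```

View pics/s2c.png

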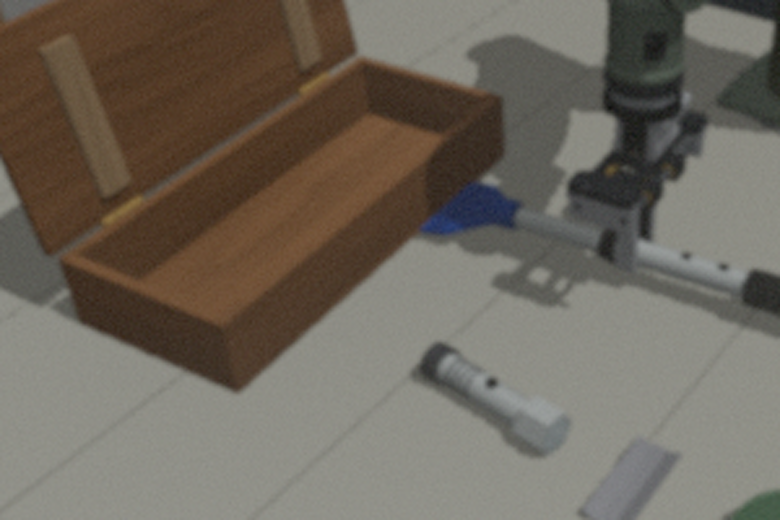

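```bash
python3 -m crank '{"twist":[[0,0,0.5],[0,0,0.5],[0,0,0.5],[0,0,0.5],[0,0,0.5],[0,0,0.5]],"xyz":[[0,-0.4,-0.4],[0,-0.7,-0.8],[0,-0.8,-1.1],[0,-0.8,-1.4],[0,-0.8,-1.5],[0,-0.8,-1.5]],"jaw":[2,2,2,2,2,2]}' 25
python3 -m crank '{"twist":[[0,0,0],[0,0,0]],"xyz":[[0,-0.1,0],[0,-0.1,0]],"jaw":[2,2]}' 25
python3 -m crank '{"twist":[[0,0,0],[0,0,0]],"xyz":[[0,-0.1,0],[0,-0.1,0]],"jaw":[2,2]}' 25
```

```text
time_s: 4.05
eef_pos: [0.4653, -0.0063, 0.2039]
orientation: [-0.001, 0.999, 0.04, -0.003]
wrist_force: [-0.2, 1.1, -2.3]
opening: 0.0272
time_s: 4.22
eef_pos: [0.4654, -0.0071, 0.2039]
orientation: [-0.001, 0.999, 0.04, -0.003]
wrist_force: [-0.1, 1.6, -0.9]
opening: 0.0272
time_s: 4.38
eef_pos: [0.4654, -0.0079, 0.2039]
orientation: [-0.001, 0.999, 0.04, -0.002]
wrist_force: [-0.3, 1.9, -2.6]
opening: 0.0274
```

```bash
python3 -m crank '{"twist":[[0,0,0],[0,0,0]],"xyz":[[0,-0.15,0],[0,-0.15,0]],"jaw":[2,2]}' 25
python3 -m crank '{"twist":[[0,0,0],[0,0,0]],"xyz":[[0,-0.15,0],[0,-0.15,0]],"jaw":[2,2]}' 25
```

```text
time_s: 4.55
eef_pos: [0.4654, -0.0089, 0.2039]
orientation: [-0.002, 0.999, 0.039, -0.002]
wrist_force: [1.5, 5.7, -1.5]
opening: 0.0274
time_s: 4.72
eef_pos: [0.4654, -0.0095, 0.2039]
orientation: [-0.004, 0.999, 0.039, -0.002]
wrist_force: [0.5, 7.4, -0.8]
opening: 0.0272
```

The blade touches the wall (5–7 N), so I'll release and rise to look.

```bash
python3 -m crank '{"twist":[[0,0,0],[0,0,0],[0,0,0],[0,0,0],[0,0,0],[0,0,0],[0,0,0],[0,0,0],[0,0,0],[0,0,0]],"xyz":[[0,0.1,0],[0,0.1,0],[0,0.1,0],[0,0.1,0],[0,0,2],[0,0,5],[0,0,8],[0,0,11],[0,0,12.6],[0,0,12.6]],"jaw":[4,5,6,7,7,7,7,7,7,7]}' 20
python3 - <<'E'
from h import *
import pickle
s=manip.read_state();im=manip.read_camera("wrist");cv2.imwrite("pics/w3.png",im);pickle.dump(s,open("w3.pkl","wb"))
print(s["eef_pos"],s["orientation"],s["joint_pos"],s["wrist_force"])
im=manip.read_camera("top");cv2.imwrite("pics/t3.png",im)
E
```

```text
time_s: 5.55
eef_pos: [0.4673, -0.0101, 0.3345]
orientation: [-0.003, 0.999, 0.039, 0.003]
wrist_force: [1.0, 0.2, 0.8]
opening: 0.07
[ 0.46727066 -0.01013042  0.33450572] [-0.00258316  0.9992408   0.03876683  0.00287698] [-0.20916464  0.04778066  1.87378818  0.00684755  1.21572125 -0.28908514] [0.98242947 0.16511782 0.83258411]
```

View pics/w3.png

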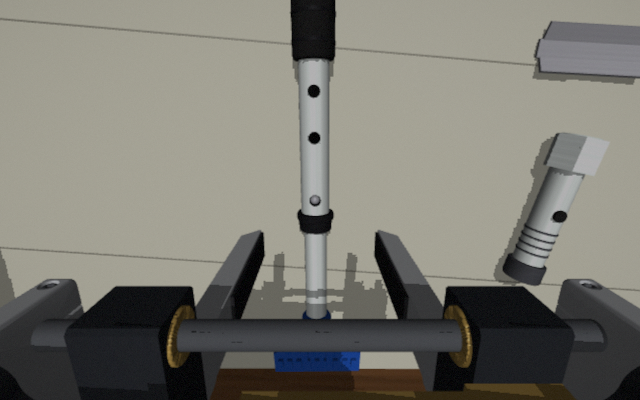

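Run:
```python
from h import *
import pickle
s=pickle.load(open("w3.pkl","rb"))
for n,p,z in [("btn",(315,201),.0365),("h2",(314,138),.033),("h3",(313.5,91),.033),("collar back",(315,212),.036)]:
    print(n,onz("wrist",p,z,s).round(4))
M=np.array(manip.camera_model("wrist")["mount"]);K=np.array(manip.camera_model("wrist")["intrinsics"])
for x in (-.047,-.0595):
  for y in (-.008,.008):
    for z in (.199,.16):
      c=M[:3,:3].T@(np.array([x,y,z])-M[:3,3]);q=K@c;print(x,y,z,(q[:2]/q[2]).round(0))
im=cv2.imread("pics/w1.png");cv2.imwrite("pics/w1c.png",cv2.resize(im[210:350,130:290],None,fx=4,fy=4))
```

```text
btn [ 0.4642 -0.0102  0.0365]
h2 [0.4589 0.048  0.033 ]
h3 [0.4556 0.0881 0.033 ]
collar back [ 0.465  -0.0213  0.036 ]
-0.047 -0.008 0.199 [246. 231.]
-0.047 -0.008 0.16 [228. 260.]
-0.047 0.008 0.199 [248. 255.]
-0.047 0.008 0.16 [231. 288.]
-0.0595 -0.008 0.199 [226. 231.]
-0.0595 -0.008 0.16 [204. 260.]
-0.0595 0.008 0.199 [228. 255.]
-0.0595 0.008 0.16 [207. 288.]
```

View pics/w1c.png

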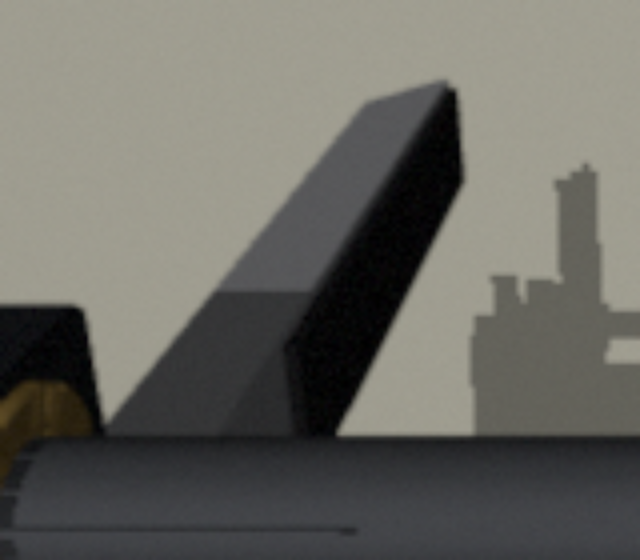

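View pics/t3.png

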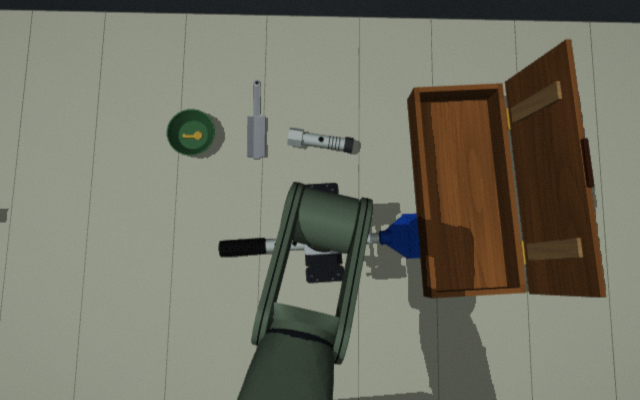

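Run:
```python
from h import *
im=cv2.imread("pics/w1.png");cv2.imwrite("pics/fl.png",cv2.resize(im[222:302,170:260],None,fx=7,fy=7,interpolation=cv2.INTER_CUBIC))
cv2.imwrite("pics/fr.png",cv2.resize(im[222:302,380:470],None,fx=7,fy=7,interpolation=cv2.INTER_CUBIC))
M=np.array(manip.camera_model("wrist")["mount"]);K=np.array(manip.camera_model("wrist")["intrinsics"])
for n,uv in [("in",(241.4,230)),("pad",(244,232)),("back",(221.4,235.7)),("padlow",(245.6,255))]:
    d=M[:3,:3]@np.linalg.inv(K)@np.array([*uv,1]);o=M[:3,3]
    for y in (-.008,.008):
        p=o+d*(y-o[1])/d[1];print(n,y,(p*1e3).round(1))
```

```text
in -0.008 [-50.4  -8.  201.3]
in 0.008 [-61.2   8.  241.2]
pad -0.008 [-48.   -8.  197.9]
pad 0.008 [-58.3   8.  237.1]
back -0.008 [-60.3  -8.  192. ]
back 0.008 [-73.3   8.  229.9]
padlow -0.008 [-39.7  -8.  166.1]
padlow 0.008 [-48.2   8.  198.3]
```

View pics/fl.png

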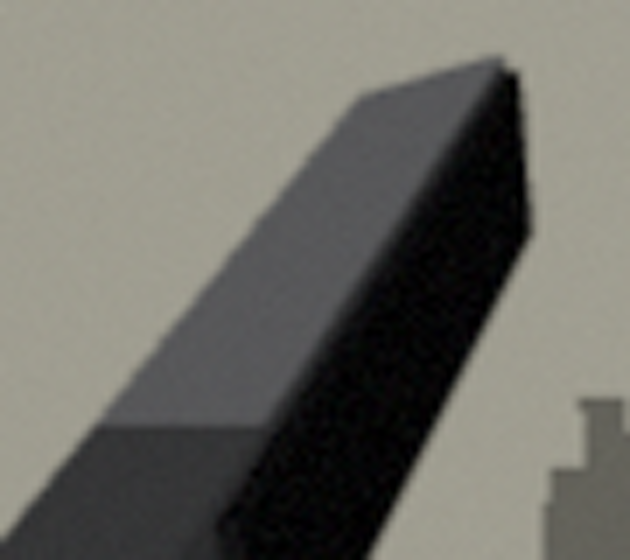

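View pics/fr.png

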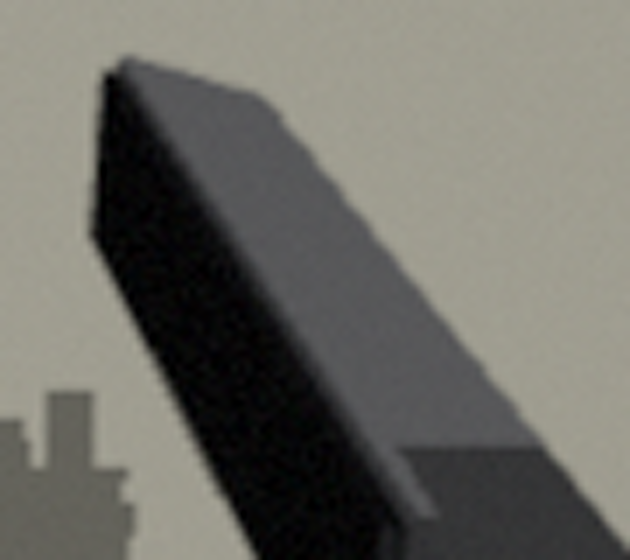

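```bash
cat > press.py <<'E'
from h import *
import sys
s_,h_=float(sys.argv[1]),float(sys.argv[2])
PP=np.array([0.464,-0.011]);a=np.radians(-85.4);u=np.array([np.cos(a),np.sin(a),0]);th=np.radians(33)
up=np.array([0,0,1.]);z=u*np.sin(th)-up*np.cos(th);x=u*np.cos(th)+up*np.sin(th);y=np.cross(z,x)
Rt=np.c_[x,y,z]
st=manip.read_state();q=st["orientation"];Rc=R.from_quat([q[1],q[2],q[3],q[0]])
tip=np.array([PP[0],PP[1],0])+u*s_/1e3+up*h_/1e3
tcp=tip-Rt@np.array([-.0035,0,.1995])
print("twist",np.degrees((R.from_matrix(Rt)*Rc.inv()).as_rotvec()).round(2),"shift cm",((tcp-st["eef_pos"])*100).round(2),"tcp",tcp.round(4))
tc=st["eef_pos"]+Rc.as_matrix()@np.array([-.0035,0,.1995])-np.array([PP[0],PP[1],0]);print("tip now s",(tc@u*1e3).round(2),"lat",(tc@y*1e3).round(2),"h",(tc[2]*1e3).round(2))
E
python3 press.py 4 60; python3 press.py 4 100
```

```text
twist [-24.18 -27.62 -87.22] shift cm [ -0.96  10.01 -10.09] tcp [0.4558 0.0904 0.2292]
tip now s -2.64 lat 2.4 h 130.6
twist [-24.18 -27.62 -87.22] shift cm [-0.96 10.01 -6.09] tcp [0.4558 0.0904 0.2692]
tip now s -2.64 lat 2.4 h 130.6
```

```bash
python3 -m crank '{"twist":[[-1.7,-1.9,-6.1],[-3.4,-3.9,-12.2],[-5.2,-5.9,-18.7],[-6.9,-7.9,-24.9],[-8.6,-9.9,-31.2],[-10.4,-11.8,-37.4],[-12.1,-13.8,-43.6],[-13.8,-15.8,-49.8],[-15.5,-17.8,-56.1],[-17.3,-19.7,-62.3],[-19,-21.7,-68.5],[-20.7,-23.7,-74.8],[-22.5,-25.6,-81],[-24.2,-27.6,-87.2],[-24.2,-27.6,-87.2],[-24.2,-27.6,-87.2],[-24.2,-27.6,-87.2]],"xyz":[[0,0,0],[0,1,0],[0,2,0],[-0.1,3,0],[-0.2,4,0],[-0.3,5,-0.5],[-0.5,6,-1],[-0.6,7,-2],[-0.7,8,-3],[-0.8,9,-4],[-0.9,9.5,-5],[-1,10,-6],[-1,10,-6],[-1,10,-6],[-1,10,-6],[-1,10,-6],[-1,10,-6]],"jaw":[7,7,6,6,5,5,4,4,3,3,2,1,0.2,0.2,0.2,0.2,0.2]}' 60
python3 press.py 4 50
python3 - <<'E'
from h import *
import pickle
s=manip.read_state();print(s["joint_pos"].round(3),s["opening"],s["wrist_force"],s["moment"])
im=manip.read_camera("wrist");cv2.imwrite("pics/w4.png",im);pickle.dump(s,open("w4.pkl","wb"))
im=manip.read_camera("scene");cv2.imwrite("pics/s4.png",cv2.resize(im[80:300,250:500],None,fx=2.6,fy=2.6,interpolation=cv2.INTER_CUBIC))
E
```

```text
time_s: 7.07
eef_pos: [0.455, 0.0901, 0.2689]
orientation: [0.193, 0.706, -0.649, 0.208]
wrist_force: [0.2, -1.0, -0.6]
opening: 0.0019
twist [-0.02 -0.21 -0.14] shift cm [ 0.09  0.03 -4.97] tcp [0.4558 0.0904 0.2192]
tip now s 4.13 lat 1.26 h 99.65
[ 0.176  0.206  1.91  -0.628  1.171  1.957] 0.0018930581063387442 [ 0.23264384 -1.01463295 -0.58696495] [ 0.20210879  0.18859471 -0.04549137]
```

View pics/w4.png

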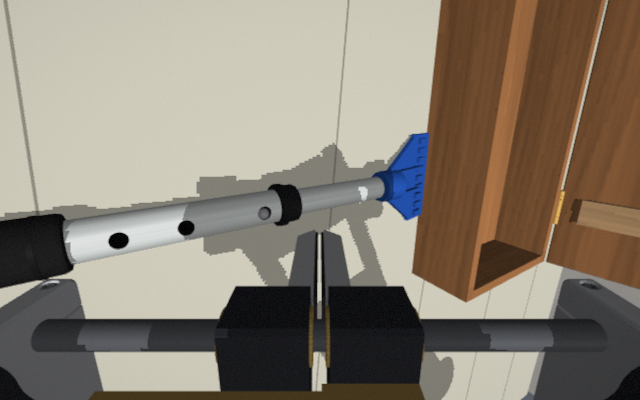

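View pics/s4.png

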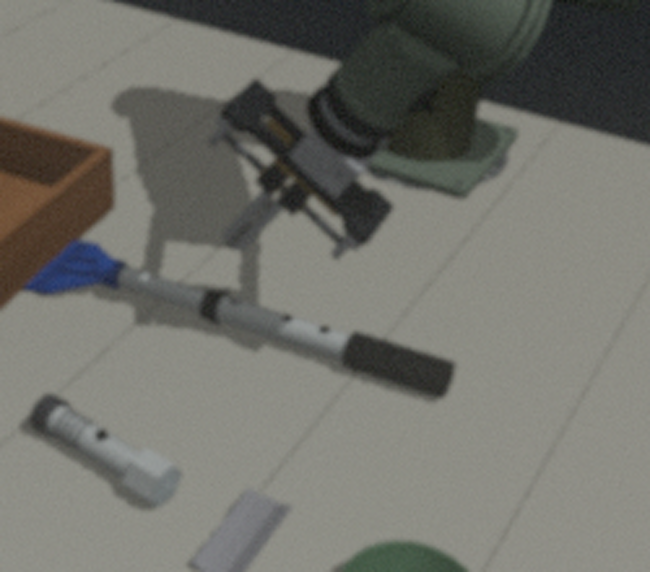

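Run:
```python
from h import *
import pickle
s=pickle.load(open("w4.pkl","rb"))
for n,p,z in [("btn",(264.5,213),.0365),("h2",(186,228),.033),("h3",(119,240),.033)]: print(n,onz("wrist",p,z,s).round(4))
print("proj of PP est",proj("wrist",(.464,-.011,.0365),s))
```

```text
btn [ 0.4645 -0.0095  0.0365]
h2 [0.4582 0.048  0.033 ]
h3 [0.4553 0.0877 0.033 ]
proj of PP est [266.28553313 213.39632653]
```

```bash
sed -i 's/0.464,-0.011\]/0.4643,-0.0102]/' press.py
python3 -m crank '{"twist":[[0,-0.2,0],[0,-0.2,0],[0,-0.2,0],[0,-0.2,0],[0,-0.2,0]],"xyz":[[0.1,0.1,-2],[0.1,0.1,-4],[0.1,0.1,-5.2],[0.1,0.1,-5.5],[0.1,0.1,-5.5]],"jaw":[0.2,0.2,0.2,0.2,0.2]}' 60
python3 press.py 4 40
```

```text
time_s: 7.58
eef_pos: [0.4557, 0.0908, 0.2139]
orientation: [0.193, 0.705, -0.65, 0.209]
wrist_force: [-0.5, -0.9, 0.4]
opening: 0.0019
twist [ 0.01 -0.05 -0.09] shift cm [ 0.05  0.04 -0.47] tcp [0.4561 0.0912 0.2092]
tip now s 4.41 lat 0.49 h 44.66
```

```bash
python3 -m crank '{"twist":[[0,0,0],[0,0,0],[0,0,0]],"xyz":[[0,0,-0.25],[0,0,-0.5],[0,0,-0.5]],"jaw":[0.2,0.2,0.2]}' 60
python3 -m crank '{"twist":[[0,0,0],[0,0,0],[0,0,0]],"xyz":[[0,0,-0.15],[0,0,-0.2],[0,0,-0.2]],"jaw":[0.2,0.2,0.2]}'
python3 -m crank '{"twist":[[0,0,0],[0,0,0],[0,0,0]],"xyz":[[0,0,-0.15],[0,0,-0.2],[0,0,-0.2]],"jaw":[0.2,0.2,0.2]}'
python3 press.py 4 40
```

```text
time_s: 7.83
eef_pos: [0.4559, 0.0908, 0.2092]
orientation: [0.192, 0.705, -0.65, 0.209]
wrist_force: [-0.1, -0.5, 0.4]
opening: 0.0021
time_s: 8.08
eef_pos: [0.456, 0.0908, 0.2074]
orientation: [0.192, 0.705, -0.65, 0.209]
wrist_force: [-0.0, -0.8, 1.1]
opening: 0.0015
time_s: 8.33
eef_pos: [0.4563, 0.0909, 0.2059]
orientation: [0.192, 0.705, -0.65, 0.209]
wrist_force: [-0.9, 1.2, 3.6]
opening: 0.0018
twist [ 0.01  0.07 -0.1 ] shift cm [-0.02  0.03  0.34] tcp [0.4561 0.0912 0.2092]
tip now s 4.37 lat -0.5 h 36.67
```

```bash
python3 -m crank '{"twist":[[0,0,0],[0,0,0],[0,0,0]],"xyz":[[0,0,-0.2],[0,0,-0.2],[0,0,-0.2]],"jaw":[0.2,0.2,0.2]}'
python3 -m crank '{"twist":[[0,0,0],[0,0,0],[0,0,0]],"xyz":[[0,0,-0.2],[0,0,-0.2],[0,0,-0.2]],"jaw":[0.2,0.2,0.2]}'
python3 press.py 4 40
```

```text
time_s: 8.58
eef_pos: [0.4563, 0.0909, 0.204]
orientation: [0.192, 0.705, -0.65, 0.209]
wrist_force: [-0.6, 0.8, 3.5]
opening: 0.0017
time_s: 8.83
eef_pos: [0.4566, 0.0908, 0.2022]
orientation: [0.192, 0.705, -0.65, 0.21]
wrist_force: [-0.7, 0.6, 5.9]
opening: 0.0024
twist [ 0.07  0.09 -0.12] shift cm [-0.04  0.04  0.7 ] tcp [0.4561 0.0912 0.2092]
tip now s 4.65 lat -0.88 h 33.15
```

```bash
python3 -m crank '{"twist":[[0,0,0],[0,0,0],[0,0,0]],"xyz":[[-0.05,0,-0.1],[-0.05,0,-0.1],[-0.05,0,-0.1]],"jaw":[0.2,0.2,0.2]}'
python3 -m crank '{"twist":[[0,0,0],[0,0,0],[0,0,0]],"xyz":[[0,0,-0.1],[0,0,-0.1],[0,0,-0.1]],"jaw":[0.2,0.2,0.2]}'
python3 press.py 4 40
```

```text
time_s: 9.08
eef_pos: [0.4565, 0.0908, 0.2017]
orientation: [0.192, 0.705, -0.649, 0.21]
wrist_force: [-1.4, 0.5, 6.0]
opening: 0.0018
time_s: 9.33
eef_pos: [0.4566, 0.0908, 0.2014]
orientation: [0.192, 0.705, -0.65, 0.211]
wrist_force: [-3.1, 1.8, 8.1]
opening: 0.0023
twist [ 0.15  0.16 -0.11] shift cm [-0.05  0.04  0.78] tcp [0.4561 0.0912 0.2092]
tip now s 4.94 lat -1.12 h 32.46
```

```bash
python3 -m crank '{"twist":[[0,0,0],[0,0,0],[0,0,0]],"xyz":[[0,0,-0.2],[0,0,-0.2],[0,0,-0.2]],"jaw":[0.2,0.2,0.2]}'
python3 press.py 4 40
```

```text
time_s: 9.58
eef_pos: [0.4568, 0.091, 0.2008]
orientation: [0.193, 0.704, -0.65, 0.211]
wrist_force: [-4.7, 5.3, 15.0]
opening: 0.0022
twist [ 0.26  0.18 -0.06] shift cm [-0.07  0.02  0.84] tcp [0.4561 0.0912 0.2092]
tip now s 5.01 lat -1.26 h 32.12
```

```bash
python3 -m crank '{"twist":[[0,0,0],[0,0,0],[0,0,0]],"xyz":[[-0.05,-0.15,-0.15],[-0.05,-0.3,-0.15],[-0.05,-0.3,-0.15]],"jaw":[0.2,0.2,0.2]}'
python3 press.py 4 40
```

```text
time_s: 9.83
eef_pos: [0.4573, 0.0891, 0.2011]
orientation: [0.191, 0.704, -0.65, 0.212]
wrist_force: [-2.9, 9.1, 12.9]
opening: 0.0019
twist [ 0.16  0.39 -0.06] shift cm [-0.12  0.21  0.82] tcp [0.4561 0.0912 0.2092]
tip now s 6.73 lat -2.25 h 32.19
```

```bash
python3 -m crank '{"twist":[[0.1,0.3,0],[0.1,0.3,0],[0.1,0.3,0]],"xyz":[[-0.15,-0.15,-0.15],[-0.2,-0.3,-0.15],[-0.2,-0.3,-0.15]],"jaw":[0.2,0.2,0.2]}'
python3 press.py 4 40
```

```text
time_s: 10.08
eef_pos: [0.4571, 0.0877, 0.2016]
orientation: [0.189, 0.705, -0.651, 0.211]
wrist_force: [-1.8, 10.8, 13.5]
opening: 0.0023
twist [-0.15  0.46 -0.12] shift cm [-0.09  0.35  0.76] tcp [0.4561 0.0912 0.2092]
tip now s 7.24 lat -2.27 h 32.2
```

```bash
python3 -m crank '{"twist":[[0,0.2,0],[0,0.2,0],[0,0.2,0]],"xyz":[[-0.15,-0.2,-0.15],[-0.2,-0.4,-0.15],[-0.2,-0.4,-0.15]],"jaw":[0.2,0.2,0.2]}'
python3 press.py 4 40
python3 - <<'E'
from h import *
cv2.imwrite("pics/w5.png",manip.read_camera("wrist"))
im=manip.read_camera("scene");cv2.imwrite("pics/s5.png",cv2.resize(im[130:280,270:450],None,fx=4,fy=4,interpolation=cv2.INTER_CUBIC))
E
```

```text
time_s: 10.33
eef_pos: [0.4569, 0.0848, 0.2021]
orientation: [0.187, 0.705, -0.65, 0.211]
wrist_force: [-1.0, 7.5, 11.5]
opening: 0.002
twist [-0.27  0.63 -0.25] shift cm [-0.08  0.64  0.71] tcp [0.4561 0.0912 0.2092]
tip now s 9.79 lat -2.65 h 32.47
```

View pics/w5.png

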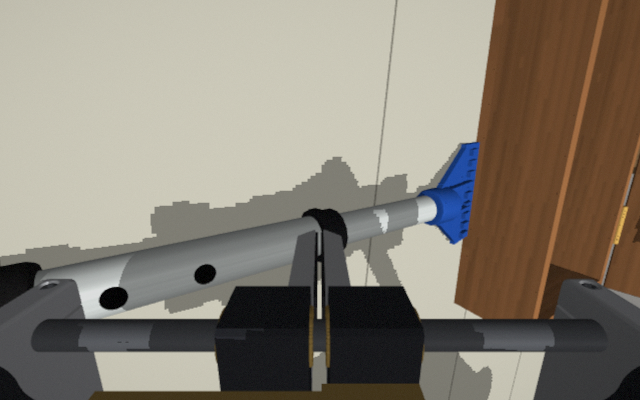

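View pics/s5.png

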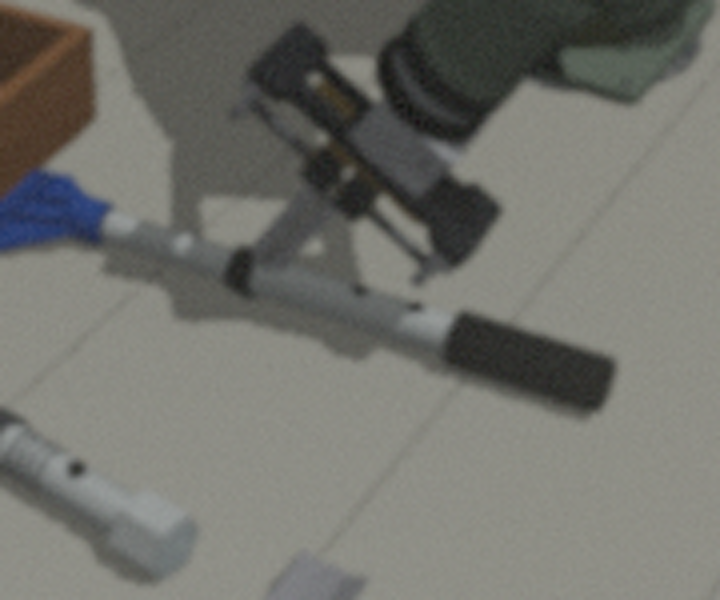

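```bash
python3 -m crank '{"twist":[[0,0.4,-0.2],[0,0.4,-0.2],[0,0.4,-0.2]],"xyz":[[-0.2,-0.2,-0.2],[-0.3,-0.4,-0.2],[-0.3,-0.4,-0.2]],"jaw":[0.2,0.2,0.2]}'
python3 press.py 4 40
```

```text
time_s: 10.68
eef_pos: [0.4567, 0.0826, 0.2025]
orientation: [0.185, 0.705, -0.651, 0.211]
wrist_force: [0.2, 10.6, 13.0]
opening: 0.002
twist [-0.54  0.77 -0.18] shift cm [-0.05  0.86  0.67] tcp [0.4561 0.0912 0.2092]
tip now s 11.14 lat -2.53 h 32.39
```

```bash
python3 -m crank '{"twist":[[-0.4,0.5,-0.2],[-0.4,0.5,-0.2],[-0.4,0.5,-0.2]],"xyz":[[-0.2,-0.2,-0.2],[-0.2,-0.4,-0.2],[-0.2,-0.4,-0.2]],"jaw":[0.2,0.2,0.2]}'
python3 press.py 4 40
python3 - <<'E'
from h import *
import pickle
s=manip.read_state();pickle.dump(s,open("w6.pkl","wb"))
im=manip.read_camera("wrist");cv2.imwrite("pics/w6.png",cv2.resize(im[120:320,180:520],None,fx=2.3,fy=2.3,interpolation=cv2.INTER_CUBIC))
cv2.imwrite("pics/w6f.png",im)
E
```

```text
time_s: 10.93
eef_pos: [0.4571, 0.0816, 0.2026]
orientation: [0.184, 0.705, -0.652, 0.21]
wrist_force: [-1.7, 17.8, 14.0]
opening: 0.0021
twist [-0.63  0.82 -0.08] shift cm [-0.09  0.96  0.66] tcp [0.4561 0.0912 0.2092]
tip now s 12.0 lat -2.89 h 32.37
```

View pics/w6.png

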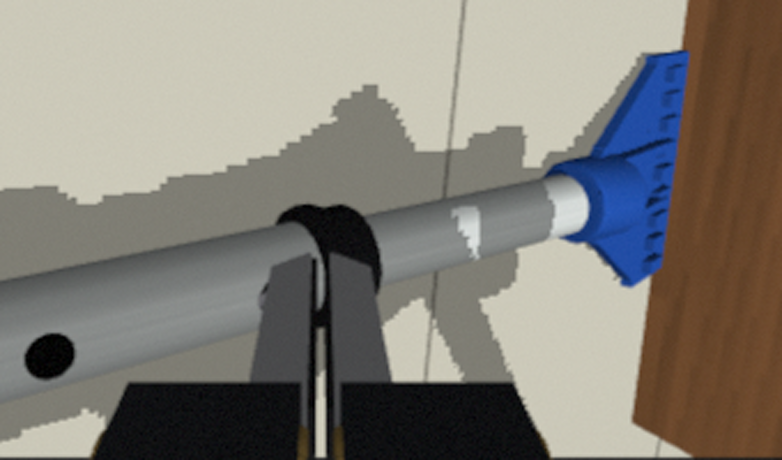

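Run:
```python
from h import *
import pickle
s=pickle.load(open("w6.pkl","rb"));f=lambda x,y:(x/2.3+180,y/2.3+120)
q=s["orientation"];Rc=R.from_quat([q[1],q[2],q[3],q[0]]).as_matrix()
for n,v in [("Acorner",(-.0035,0,.1995)),("Aback",(-.0135,0,.192)),("Bcorner",(.0035,0,.1995)),("Abackleft",(-.0135,-.008,.192)),("Aback+",(-.0135,.008,.192))]:
    P=s["eef_pos"]+Rc@np.array(v);p=proj("wrist",P,s);print(n,P.round(4),((p-[180,120])*2.3).round(0))
for n,p,z in [("btn",(263,293),.034),("h2",(50,356),.033),("collar rear left",(300,225),.030)]: print(n,onz("wrist",f(*p),z,s).round(4))
```

```text
Acorner [ 0.4681 -0.0219  0.0324] [305. 279.]
Aback [ 0.4671 -0.0095  0.0333] [267. 291.]
Bcorner [ 0.4686 -0.0278  0.0361] [330. 279.]
Abackleft [ 0.4751 -0.0089  0.0335] [266. 263.]
Aback+ [ 0.4591 -0.0102  0.0332] [268. 318.]
btn [ 0.4669 -0.008   0.034 ]
h2 [0.4601 0.0458 0.033 ]
collar rear left [ 0.4832 -0.0207  0.03  ]
```

The blade is now flush with the wall and B's corner is at the thumb stop, with the button under finger A. I'll push on in small steps while watching the force.

```bash
python3 -m crank '{"twist":[[-0.7,0.8,0],[-0.7,0.8,0],[-0.7,0.8,0]],"xyz":[[-0.1,-0.2,-0.35],[-0.1,-0.3,-0.35],[-0.1,-0.3,-0.35]],"jaw":[0.2,0.2,0.2]}'
python3 press.py 4 40
```

```text
time_s: 11.23
eef_pos: [0.4582, 0.0821, 0.202]
orientation: [0.187, 0.705, -0.651, 0.21]
wrist_force: [-5.6, 21.9, 21.6]
opening: 0.0015
twist [-0.37  0.53 -0.15] shift cm [-0.21  0.91  0.72] tcp [0.4561 0.0912 0.2092]
tip now s 12.27 lat -3.26 h 32.18
```

```bash
python3 -m crank '{"twist":[[-0.4,0.5,0],[-0.4,0.5,0],[-0.4,0.5,0]],"xyz":[[-0.3,-0.3,-0.25],[-0.3,-0.4,-0.25],[-0.3,-0.4,-0.25]],"jaw":[0.2,0.2,0.2]}'
python3 press.py 4 40
```

```text
time_s: 11.48
eef_pos: [0.4577, 0.0817, 0.2023]
orientation: [0.186, 0.706, -0.651, 0.21]
wrist_force: [-3.6, 21.6, 18.6]
opening: 0.0019
twist [-0.48  0.63 -0.26] shift cm [-0.16  0.95  0.7 ] tcp [0.4561 0.0912 0.2092]
tip now s 12.36 lat -3.26 h 32.26
```

```bash
python3 -m crank '{"twist":[[-0.5,0.6,0],[-0.5,0.6,0],[-0.5,0.6,0]],"xyz":[[-0.3,-0.5,-0.3],[-0.3,-0.55,-0.3],[-0.3,-0.55,-0.3]],"jaw":[0.2,0.2,0.2]}'
python3 press.py 4 40
```

```text
time_s: 11.73
eef_pos: [0.4575, 0.0807, 0.2024]
orientation: [0.184, 0.706, -0.65, 0.21]
wrist_force: [-4.9, 26.8, 22.2]
opening: 0.0021
twist [-0.63  0.73 -0.37] shift cm [-0.14  1.05  0.68] tcp [0.4561 0.0912 0.2092]
tip now s 12.91 lat -3.55 h 32.2
```

Run:
```python
from h import *
import pickle
s=manip.read_state();pickle.dump(s,open("w7.pkl","wb"))
im=manip.read_camera("wrist");cv2.imwrite("pics/w7.png",cv2.resize(im[120:320,180:520],None,fx=2.3,fy=2.3,interpolation=cv2.INTER_CUBIC))
cv2.imwrite("pics/w7f.png",im);print(s["wrist_force"])
cv2.imwrite("pics/w7z.png",cv2.resize(im[200:290,250:360],None,fx=7,fy=6,interpolation=cv2.INTER_CUBIC))
```

```text
[-4.92307534 26.80498786 22.23741746]
```

View pics/w7.png

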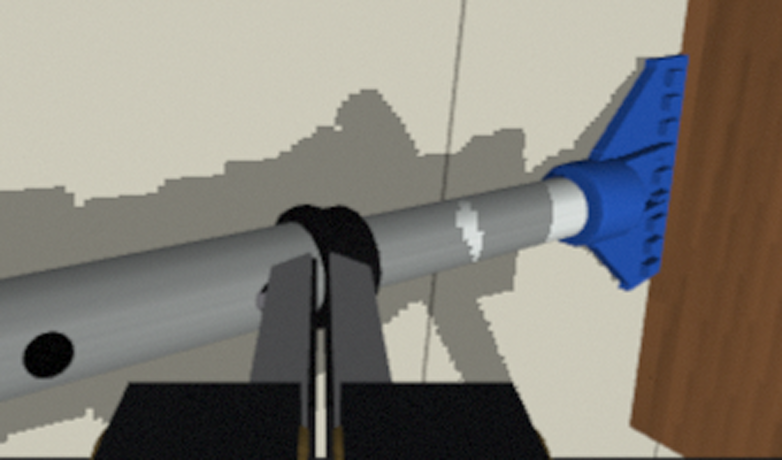

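View pics/w7z.png

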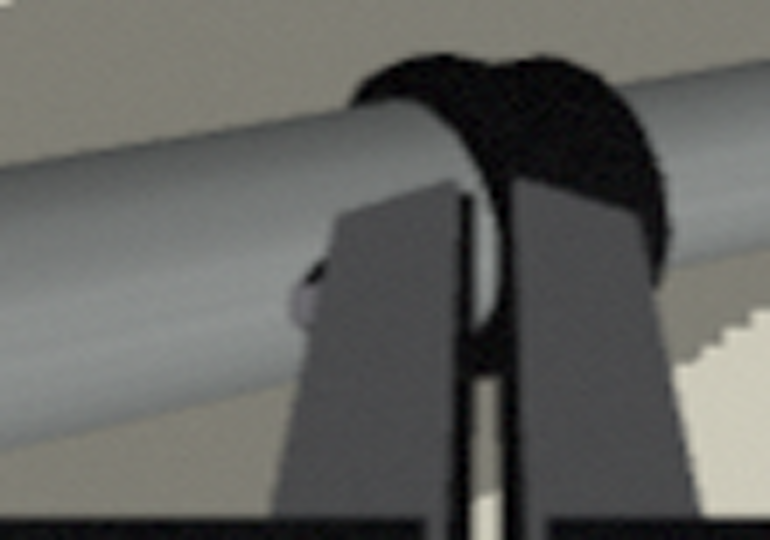

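```bash
sed -i 's/PP=np.array(.*);a=np.radians(-85.4)/PP=np.array([0.4648,-0.0130]);a=np.radians(-86.2)/; s/np.radians(33)/np.radians(38)/; s/-.0035,0,.1995/-.0032,0,.1995/g' press.py
python3 press.py 8 40;python3 press.py 8 36
```

```text
twist [-5.6   0.35 -1.21] shift cm [-0.02  1.84 -0.33] tcp [0.4574 0.0991 0.1992]
tip now s 10.27 lat -3.42 h 32.36
twist [-5.6   0.35 -1.21] shift cm [-0.02  1.84 -0.73] tcp [0.4574 0.0991 0.1952]
tip now s 10.27 lat -3.42 h 32.36
```

```bash
python3 -m crank '{"twist":[[0,0,0],[-3,0.2,-0.6],[-5.6,0.35,-1.2],[-5.6,0.35,-1.2],[-5.6,0.35,-1.2],[-5.6,0.35,-1.2]],"xyz":[[0,0.4,0.6],[0,1,0.6],[-0.1,1.84,0.5],[-0.1,1.84,0],[-0.1,1.84,0],[-0.1,1.84,0]],"jaw":[0.14,0.14,0.14,0.14,0.14,0.14]}'
python3 press.py 8 38
python3 - <<'E'
from h import *
import pickle
s=manip.read_state();pickle.dump(s,open("w8.pkl","wb"))
im=manip.read_camera("wrist");cv2.imwrite("pics/w8.png",cv2.resize(im[120:320,180:520],None,fx=2.3,fy=2.3,interpolation=cv2.INTER_CUBIC))
E
```

```text
time_s: 12.28
eef_pos: [0.456, 0.0988, 0.2014]
orientation: [0.223, 0.691, -0.646, 0.237]
wrist_force: [-0.3, -0.5, 1.0]
opening: 0.0015
twist [-0.05 -0.12 -0.02] shift cm [ 0.14  0.03 -0.42] tcp [0.4574 0.0991 0.1972]
tip now s 8.04 lat 1.66 h 42.11
```

View pics/w8.png

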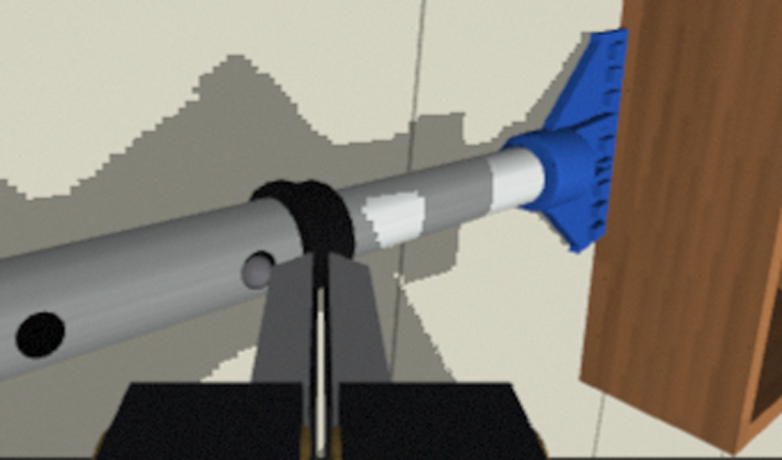

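Run:
```python
from h import *
import pickle
s=pickle.load(open("w8.pkl","rb"));f=lambda x,y:(x/2.3+180,y/2.3+120)
for n,p,z in [("btn",(256.5,268),.037),("hole",(259,270),.033),("h2",(40,334),.033),("tube end/stop",(293,232),.033)]: print(n,onz("wrist",f(*p),z,s).round(4))
```

```text
btn [ 0.4677 -0.0081  0.037 ]
hole [ 0.4652 -0.0116  0.033 ]
h2 [0.4611 0.0477 0.033 ]
tube end/stop [ 0.4745 -0.0227  0.033 ]
```

```bash
python3 -m crank '{"twist":[[0,0,0],[0,0,0],[0,0,0]],"xyz":[[0.05,0,-0.4],[0.05,0,-0.6],[0.05,0,-0.6]],"jaw":[0.14,0.14,0.14]}'
python3 -m crank '{"twist":[[0,0,0],[0,0,0],[0,0,0]],"xyz":[[0,0,-0.25],[0,0,-0.3],[0,0,-0.3]],"jaw":[0.14,0.14,0.14]}'
python3 press.py 8 33
```

```text
time_s: 12.58
eef_pos: [0.4567, 0.0982, 0.1955]
orientation: [0.223, 0.69, -0.646, 0.237]
wrist_force: [-0.0, 0.9, 2.3]
opening: 0.0013
time_s: 12.83
eef_pos: [0.4571, 0.098, 0.1931]
orientation: [0.223, 0.69, -0.646, 0.237]
wrist_force: [-0.7, 0.9, 5.6]
opening: 0.001
twist [ 0.05 -0.07  0.05] shift cm [ 0.03  0.11 -0.09] tcp [0.4574 0.0991 0.1922]
tip now s 9.19 lat 0.69 h 33.99
```

```bash
python3 -m crank '{"twist":[[0,0,0],[0,0,0],[0,0,0]],"xyz":[[0,0,-0.15],[0,0,-0.25],[0,0,-0.25]],"jaw":[0.14,0.14,0.14]}'
python3 -m crank '{"twist":[[0,0,0],[0,0,0],[0,0,0]],"xyz":[[0,0,-0.15],[0,0,-0.2],[0,0,-0.2]],"jaw":[0.14,0.14,0.14]}'
python3 press.py 8 33
```

```text
time_s: 13.08
eef_pos: [0.4574, 0.0981, 0.1917]
orientation: [0.223, 0.69, -0.646, 0.238]
wrist_force: [-3.6, 2.8, 9.4]
opening: 0.0015
time_s: 13.33
eef_pos: [0.4576, 0.0984, 0.1913]
orientation: [0.224, 0.689, -0.646, 0.239]
wrist_force: [-5.0, 5.5, 12.9]
opening: 0.0017
twist [0.26 0.01 0.14] shift cm [-0.03  0.07  0.08] tcp [0.4574 0.0991 0.1922]
tip now s 9.41 lat 0.11 h 32.72
```

```bash
python3 -m crank '{"twist":[[0,0,0],[0,0,0],[0,0,0]],"xyz":[[-0.05,-0.15,-0.2],[-0.05,-0.3,-0.2],[-0.05,-0.3,-0.2]],"jaw":[0.14,0.14,0.14]}'
python3 press.py 8 33
python3 -m crank '{"twist":[[0,0,0],[0,0,0],[0,0,0]],"xyz":[[-0.05,-0.2,-0.2],[-0.05,-0.4,-0.2],[-0.05,-0.4,-0.2]],"jaw":[0.14,0.14,0.14]}'
python3 press.py 8 33
```

```text
time_s: 13.58
eef_pos: [0.4581, 0.0969, 0.1915]
orientation: [0.222, 0.689, -0.647, 0.24]
wrist_force: [-4.2, 12.6, 15.3]
opening: 0.0014
twist [0.14 0.25 0.16] shift cm [-0.07  0.21  0.07] tcp [0.4574 0.0991 0.1922]
tip now s 10.59 lat -0.87 h 32.63
time_s: 13.83
eef_pos: [0.4583, 0.0956, 0.1919]
orientation: [0.219, 0.688, -0.649, 0.24]
wrist_force: [-8.7, 20.5, 20.1]
opening: 0.0014
twist [-0.14  0.51  0.23] shift cm [-0.09  0.34  0.03] tcp [0.4574 0.0991 0.1922]
tip now s 11.21 lat -1.67 h 32.51
```

```bash
python3 -m crank '{"twist":[[-0.1,0.4,0],[-0.1,0.4,0],[-0.1,0.4,0]],"xyz":[[-0.1,-0.3,-0.2],[-0.15,-0.45,-0.2],[-0.15,-0.45,-0.2]],"jaw":[0.14,0.14,0.14]}'
python3 press.py 8 33
```

```text
time_s: 14.08
eef_pos: [0.4582, 0.0946, 0.1926]
orientation: [0.217, 0.689, -0.649, 0.238]
wrist_force: [-7.5, 23.9, 19.9]
opening: 0.0013
twist [-0.46  0.53  0.2 ] shift cm [-0.09  0.45 -0.04] tcp [0.4574 0.0991 0.1922]
tip now s 11.37 lat -1.72 h 32.54
```

Run:
```python
from h import *
import pickle
s=manip.read_state();pickle.dump(s,open("w9.pkl","wb"))
im=manip.read_camera("wrist");cv2.imwrite("pics/w9.png",cv2.resize(im[160:310,180:460],None,fx=2.8,fy=2.8,interpolation=cv2.INTER_CUBIC))
cv2.imwrite("pics/w9z.png",cv2.resize(im[200:290,250:360],None,fx=7,fy=6,interpolation=cv2.INTER_CUBIC))
```

```text
(no output)
```

View pics/w9.png

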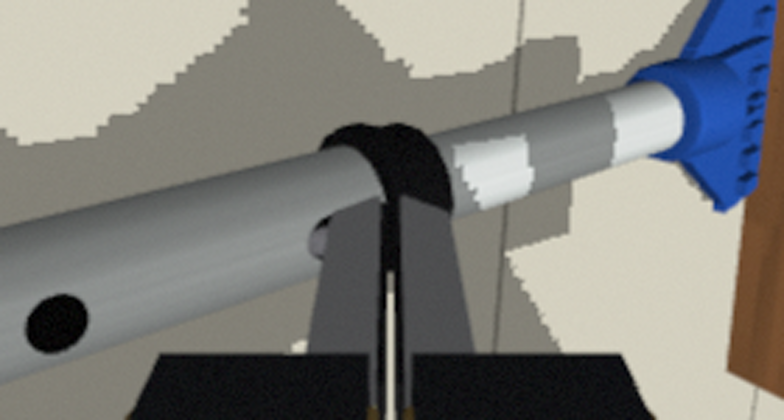

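View pics/w9z.png

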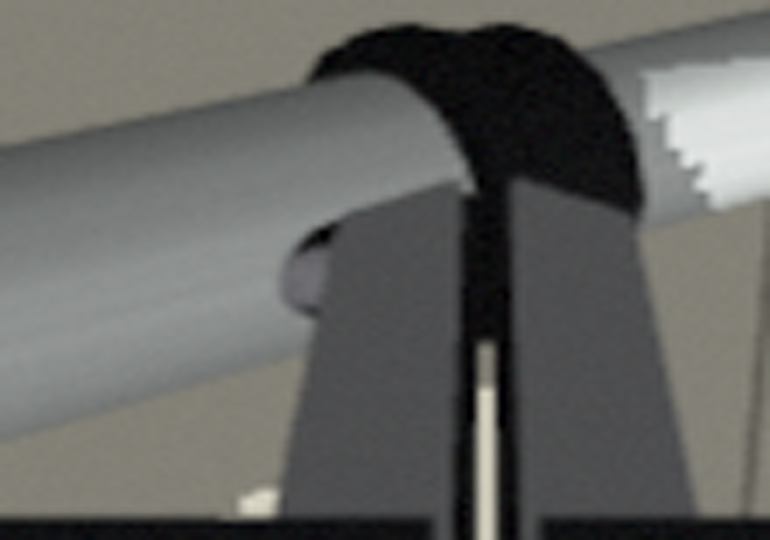

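```bash
sed -i 's/PP=np.array(.*);a=np.radians(-86.2)/PP=np.array([0.4652,-0.0120]);a=np.radians(-86)/; s/np.radians(38)/np.radians(13)/; s/-.0032,0,.1995/-.00875,0,.1995/g' press.py
python3 press.py -3.5 45
```

```text
twist [24.49  2.17  0.51] shift cm [ 0.42 -6.68  4.88] tcp [0.4624 0.0278 0.2414]
tip now s 7.95 lat -1.26 h 29.15
```

```bash
python3 -m crank '{"twist":[[0,0,0],[0,0,0],[6,0.5,0.1],[12,1,0.2],[18,1.6,0.3],[24.5,2.2,0.5],[24.5,2.2,0.5],[24.5,2.2,0.5],[24.5,2.2,0.5]],"xyz":[[0,0.3,0.5],[0,0.5,2],[0.1,-1,4],[0.2,-3,5],[0.3,-5,5],[0.4,-6.7,5],[0.4,-6.7,5],[0.4,-6.7,5],[0.4,-6.7,5]],"jaw":[0.14,0.14,0.14,0.5,1.0,1.25,1.25,1.25,1.25]}'
python3 press.py -3.5 45
python3 - <<'E'
from h import *
import pickle
s=manip.read_state();pickle.dump(s,open("w10.pkl","wb"))
im=manip.read_camera("wrist");cv2.imwrite("pics/w10.png",im)
E
```

```text
time_s: 14.88
eef_pos: [0.4618, 0.0278, 0.2421]
orientation: [0.078, 0.726, -0.678, 0.083]
wrist_force: [-0.0, -0.3, -0.6]
opening: 0.0127
twist [ 0.11 -0.09  0.04] shift cm [ 0.06 -0.01 -0.07] tcp [0.4624 0.0278 0.2414]
tip now s -3.24 lat 0.94 h 45.8
```

View pics/w10.png

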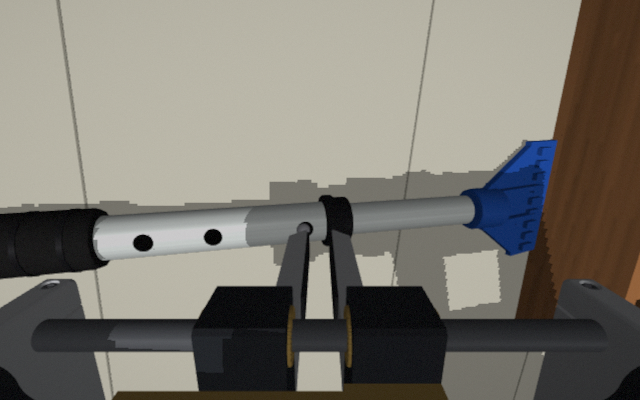

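Run:
```python
from h import *
import pickle
s=pickle.load(open("w10.pkl","rb"));im=cv2.imread("pics/w10.png")
cv2.imwrite("pics/w10z.png",cv2.resize(im[180:270,250:370],None,fx=6.5,fy=6.5,interpolation=cv2.INTER_CUBIC))
for n,p,z in [("btn",(305,228),.037),("h2",(213,237),.033),("h3",(143,243),.033)]: print(n,onz("wrist",p,z,s).round(4))
```

```text
btn [ 0.4696 -0.0103  0.037 ]
h2 [0.4631 0.0478 0.033 ]
h3 [0.4603 0.0881 0.033 ]
```

View pics/w10z.png

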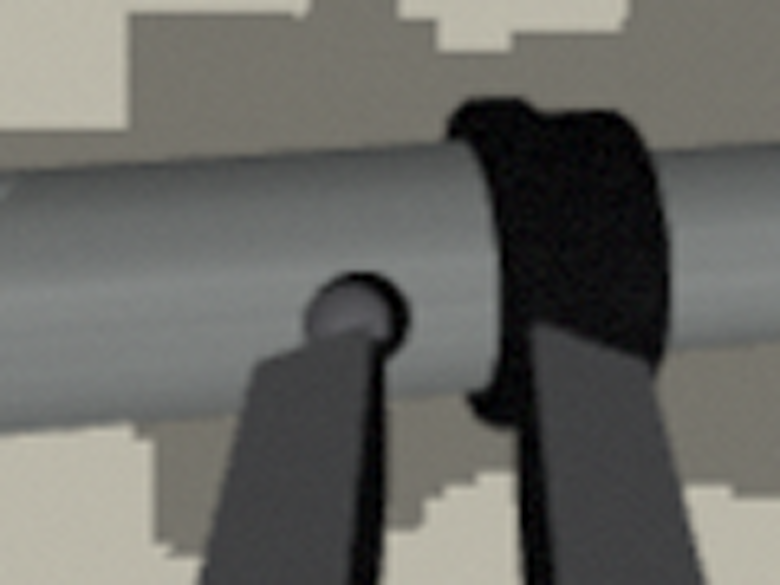

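```bash
sed -i 's/0.4652,-0.0120\]/0.4672,-0.0113]/' press.py; python3 press.py -3.5 40
python3 -m crank '{"twist":[[0.1,-0.1,0],[0.1,-0.1,0],[0.1,-0.1,0],[0.1,-0.1,0]],"xyz":[[0.2,0,-0.3],[0.2,0,-0.6],[0.2,0,-0.6],[0.2,0,-0.6]],"jaw":[1.25,1.25,1.25,1.25]}'
python3 press.py -3.5 38
```

```text
twist [ 0.09 -0.11 -0.04] shift cm [ 0.26  0.01 -0.56] tcp [0.4644 0.0285 0.2364]
tip now s -3.28 lat 2.98 h 45.66
time_s: 15.27
eef_pos: [0.4635, 0.0291, 0.2353]
orientation: [0.078, 0.727, -0.677, 0.082]
wrist_force: [0.1, -0.7, 0.4]
opening: 0.0125
twist [ 0.   -0.1  -0.13] shift cm [ 0.09 -0.06 -0.09] tcp [0.4644 0.0285 0.2344]
tip now s -4.21 lat 1.12 h 38.91
```

```bash
python3 -m crank '{"twist":[[0,0,0],[0,0,0],[0,0,0]],"xyz":[[0,-0.07,-0.2],[0,-0.07,-0.4],[0,-0.07,-0.4]],"jaw":[1.25,1.25,1.25]}'
python3 -m crank '{"twist":[[0,0,0],[0,0,0],[0,0,0]],"xyz":[[0,0,-0.15],[0,0,-0.3],[0,0,-0.3]],"jaw":[1.25,1.25,1.25]}'
python3 press.py -3.5 33
```

```text
time_s: 15.52
eef_pos: [0.4638, 0.0286, 0.2315]
orientation: [0.077, 0.727, -0.677, 0.082]
wrist_force: [-0.3, 1.3, 3.9]
opening: 0.0124
time_s: 15.77
eef_pos: [0.464, 0.0286, 0.229]
orientation: [0.077, 0.727, -0.677, 0.083]
wrist_force: [-1.9, 2.4, 6.7]
opening: 0.0125
twist [-0.01 -0.03 -0.11] shift cm [ 0.04 -0.02  0.04] tcp [0.4644 0.0285 0.2294]
tip now s -3.76 lat 0.48 h 32.61
```

```bash
python3 -m crank '{"twist":[[0,0,0],[0,0,0],[0,0,0]],"xyz":[[0,0,-0.15],[0,0,-0.25],[0,0,-0.25]],"jaw":[1.25,1.25,1.25]}'
python3 press.py -3.5 33
python3 -m crank '{"twist":[[0,0,0],[0,0,0],[0,0,0]],"xyz":[[0,0,-0.15],[0,0,-0.2],[0,0,-0.2]],"jaw":[1.25,1.25,1.25]}'
python3 press.py -3.5 33
```

```text
time_s: 16.02
eef_pos: [0.4643, 0.0288, 0.2283]
orientation: [0.078, 0.727, -0.677, 0.083]
wrist_force: [-6.1, 3.6, 17.8]
opening: 0.0123
twist [ 0.03 -0.06 -0.08] shift cm [ 0.01 -0.03  0.1 ] tcp [0.4644 0.0285 0.2294]
tip now s -3.73 lat 0.27 h 31.98
time_s: 16.27
eef_pos: [0.4644, 0.0289, 0.2283]
orientation: [0.078, 0.727, -0.677, 0.083]
wrist_force: [-6.7, 4.0, 18.1]
opening: 0.0125
twist [ 0.07 -0.09 -0.03] shift cm [ 0.   -0.04  0.11] tcp [0.4644 0.0285 0.2294]
tip now s -3.7 lat 0.28 h 31.94
```

```bash
python3 -m crank '{"twist":[[0,0,0],[0,0,0],[0,0,0]],"xyz":[[-0.05,-0.15,-0.2],[-0.05,-0.3,-0.2],[-0.05,-0.3,-0.2]],"jaw":[1.25,1.25,1.25]}'
python3 press.py -3.5 33
python3 -m crank '{"twist":[[0,0,0],[0,0,0],[0,0,0]],"xyz":[[-0.05,-0.2,-0.2],[-0.05,-0.4,-0.2],[-0.05,-0.4,-0.2]],"jaw":[1.25,1.25,1.25]}'
python3 press.py -3.5 33
```

```text
time_s: 16.52
eef_pos: [0.4647, 0.0269, 0.2284]
orientation: [0.076, 0.726, -0.678, 0.083]
wrist_force: [-4.2, 8.2, 16.7]
opening: 0.0124
twist [-0.1   0.07  0.05] shift cm [-0.03  0.15  0.09] tcp [0.4644 0.0285 0.2294]
tip now s -2.29 lat -0.42 h 32.03
time_s: 16.77
eef_pos: [0.465, 0.0243, 0.2285]
orientation: [0.074, 0.726, -0.679, 0.083]
wrist_force: [-3.2, 10.2, 15.5]
opening: 0.0128
twist [-0.31  0.26  0.14] shift cm [-0.06  0.42  0.09] tcp [0.4644 0.0285 0.2294]
tip now s -0.3 lat -1.19 h 31.94
```

```bash
python3 -m crank '{"twist":[[-0.2,0.2,0.1],[-0.2,0.2,0.1],[-0.2,0.2,0.1]],"xyz":[[-0.1,-0.2,-0.2],[-0.1,-0.4,-0.2],[-0.1,-0.4,-0.2]],"jaw":[1.25,1.25,1.25]}'
python3 press.py -3.5 33
python3 - <<'E'
from h import *
import pickle
s=manip.read_state();pickle.dump(s,open("w11.pkl","wb"))
im=manip.read_camera("wrist");cv2.imwrite("pics/w11.png",im)
cv2.imwrite("pics/w11z.png",cv2.resize(im[180:270,250:370],None,fx=6.5,fy=6.5,interpolation=cv2.INTER_CUBIC))
E
```

```text
time_s: 17.02
eef_pos: [0.4651, 0.0218, 0.2285]
orientation: [0.073, 0.726, -0.679, 0.083]
wrist_force: [-1.5, 7.1, 12.7]
opening: 0.0126
twist [-0.33  0.32  0.11] shift cm [-0.07  0.67  0.08] tcp [0.4644 0.0285 0.2294]
tip now s 2.14 lat -1.34 h 32.0
```

View pics/w11z.png

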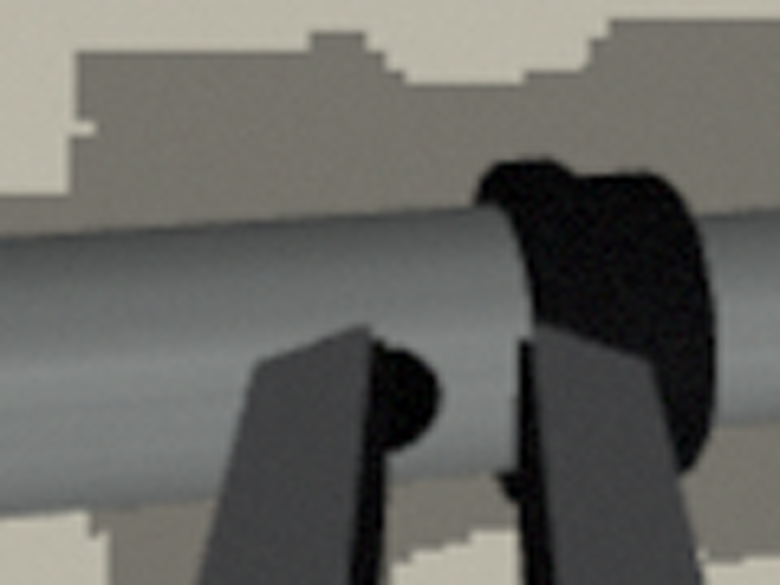

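View pics/w11.png

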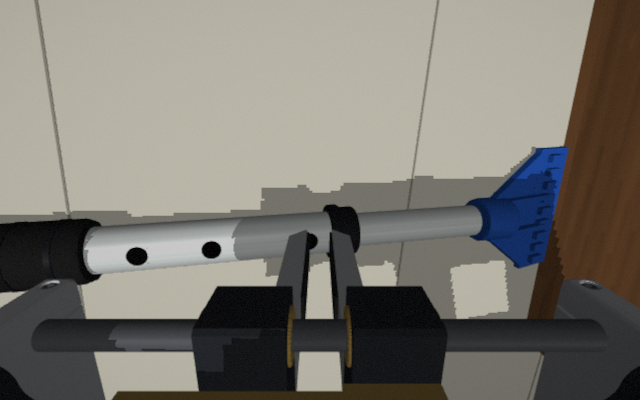

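Run:
```python
from h import *
import pickle
for k,h2,h3,bl in [("w10",(213,237),(143,243),((555,140),(527,254))),("w11",(211,249.5),(137,256),((567,147),(540,267)))]:
    s=pickle.load(open(k+".pkl","rb"))
    a=onz("wrist",h2,.033,s);b=onz("wrist",h3,.033,s);c=onz("wrist",bl[0],.005,s);d=onz("wrist",bl[1],.005,s)
    print(k,a.round(4),b.round(4),c.round(4),d.round(4),"d(h2,blademid)",np.linalg.norm((a-(c+d)/2)[:2]))
```

```text
w10 [0.4631 0.0478 0.033 ] [0.4603 0.0881 0.033 ] [ 0.5349 -0.2348  0.005 ] [ 0.426  -0.2377  0.005 ] d(h2,blademid) 0.2846269021067552
w11 [0.4654 0.0433 0.033 ] [0.4628 0.0831 0.033 ] [ 0.535  -0.2353  0.005 ] [ 0.4251 -0.2416  0.005 ] d(h2,blademid) 0.28215154545634735
```

```bash
python3 -m crank '{"twist":[[-0.3,0.3,0.1],[-0.3,0.3,0.1],[-0.3,0.3,0.1]],"xyz":[[-0.1,-0.2,-0.2],[-0.1,-0.4,-0.2],[-0.1,-0.4,-0.2]],"jaw":[1.25,1.25,1.25]}'
python3 press.py -3.5 33
python3 -m crank '{"twist":[[-0.3,0.3,0.1],[-0.3,0.3,0.1],[-0.3,0.3,0.1]],"xyz":[[-0.1,-0.2,-0.2],[-0.1,-0.4,-0.2],[-0.1,-0.4,-0.2]],"jaw":[1.25,1.25,1.25]}'
python3 press.py -3.5 33
```

```text
time_s: 17.32
eef_pos: [0.4654, 0.0183, 0.2284]
orientation: [0.075, 0.726, -0.678, 0.084]
wrist_force: [-1.3, 6.5, 11.8]
opening: 0.0125
twist [-0.09  0.28  0.01] shift cm [-0.1   1.01  0.09] tcp [0.4644 0.0285 0.2294]
tip now s 6.45 lat -1.24 h 32.01
time_s: 17.57
eef_pos: [0.4657, 0.0151, 0.2283]
orientation: [0.076, 0.727, -0.677, 0.085]
wrist_force: [-0.3, 7.1, 11.3]
opening: 0.0122
twist [ 0.1   0.25 -0.06] shift cm [-0.13  1.34  0.11] tcp [0.4644 0.0285 0.2294]
tip now s 10.33 lat -1.18 h 32.02
```

Run:
```python
from h import *
import pickle
s=manip.read_state();pickle.dump(s,open("w12.pkl","wb"))
im=manip.read_camera("wrist");cv2.imwrite("pics/w12.png",im)
cv2.imwrite("pics/w12z.png",cv2.resize(im[180:270,250:370],None,fx=6.5,fy=6.5,interpolation=cv2.INTER_CUBIC))
```

```text
(no output)
```

View pics/w12z.png

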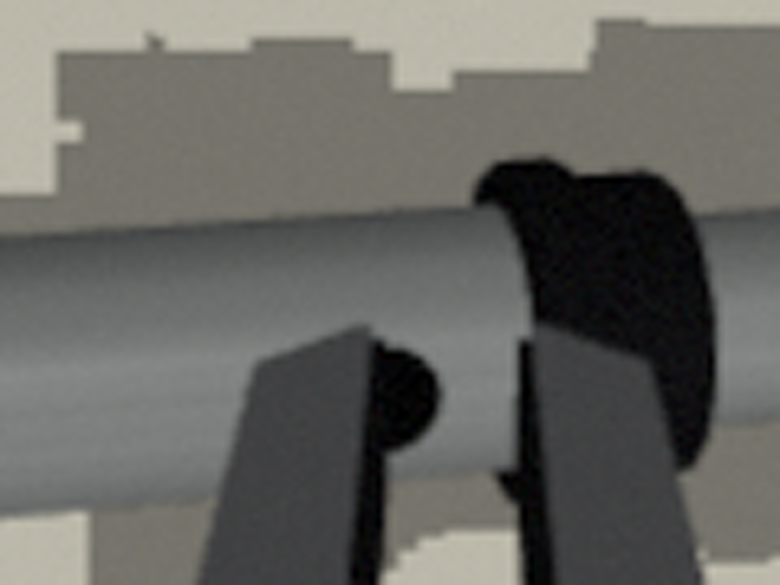

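View pics/w12.png

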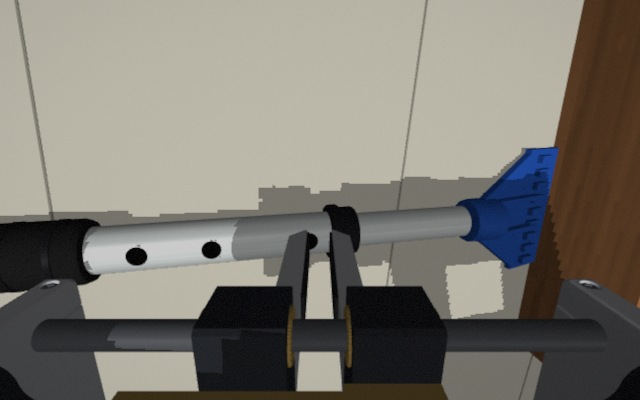

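The empty hole under the finger and the shorter bright tube show the button has ducked and the tube is sliding (~11 mm so far). I'll go on with less down force.

```bash
python3 -m crank '{"twist":[[0.1,0.2,0],[0.1,0.2,0],[0.1,0.2,0],[0.1,0.2,0],[0.1,0.2,0],[0.1,0.2,0],[0.1,0.2,0],[0.1,0.2,0],[0.1,0.2,0]],"xyz":[[-0.05,-0.2,-0.12],[-0.05,-0.5,-0.12],[-0.05,-0.8,-0.12],[-0.05,-1.1,-0.12],[0,-1.4,-0.12],[0,-1.7,-0.12],[0,-2,-0.12],[0,-2.2,-0.12],[0,-2.2,-0.12]],"jaw":[1.25,1.25,1.25,1.25,1.25,1.25,1.25,1.25,1.25]}'
python3 press.py -3.5 33
python3 - <<'E'
from h import *
import pickle
s=manip.read_state();pickle.dump(s,open("w13.pkl","wb"))
im=manip.read_camera("wrist");cv2.imwrite("pics/w13.png",im)
E
```

```text
time_s: 18.37
eef_pos: [0.4667, -0.0064, 0.2285]
orientation: [0.075, 0.727, -0.678, 0.084]
wrist_force: [-0.1, 5.7, 9.2]
opening: 0.0125
twist [-0.09  0.26 -0.02] shift cm [-0.23  3.48  0.08] tcp [0.4644 0.0285 0.2294]
tip now s 31.13 lat -0.77 h 32.13
```

View pics/w13.png

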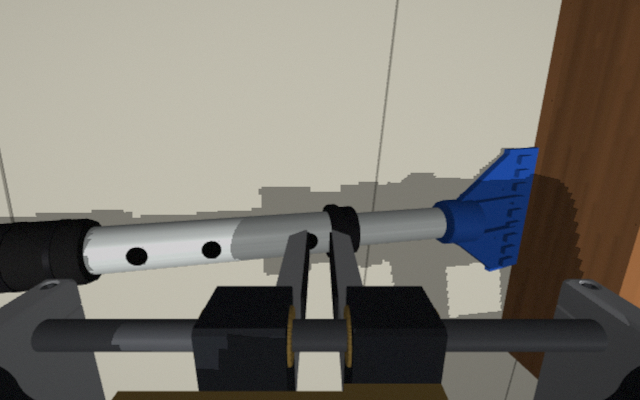

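```bash
python3 -m crank '{"twist":[[0,0.2,0],[0,0.2,0],[0,0.2,0],[0,0.2,0],[0,0.2,0],[0,0.2,0],[0,0.2,0],[0,0.2,0]],"xyz":[[-0.05,-0.2,-0.12],[-0.05,-0.5,-0.12],[-0.05,-0.8,-0.12],[-0.05,-1.1,-0.12],[0,-1.4,-0.12],[0,-1.7,-0.12],[0,-1.9,-0.12],[0,-1.9,-0.12]],"jaw":[1.25,1.25,1.25,1.25,1.25,1.25,1.25,1.25]}'
python3 press.py -3.5 33
python3 -m crank '{"twist":[[0,0.2,0],[0,0.2,0],[0,0.2,0]],"xyz":[[0,-0.15,-0.12],[0,-0.3,-0.12],[0,-0.3,-0.12]],"jaw":[1.25,1.25,1.25]}'
python3 press.py -3.5 33
```

```text
time_s: 19.08
eef_pos: [0.4676, -0.025, 0.2286]
orientation: [0.075, 0.727, -0.678, 0.084]
wrist_force: [0.6, 5.2, 7.9]
opening: 0.0126
twist [-0.14  0.26 -0.  ] shift cm [-0.32  5.35  0.07] tcp [0.4644 0.0285 0.2294]
tip now s 49.66 lat -0.37 h 32.19
time_s: 19.33
eef_pos: [0.4684, -0.0282, 0.2286]
orientation: [0.075, 0.727, -0.678, 0.084]
wrist_force: [-0.8, 1.2, 7.0]
opening: 0.0126
twist [-0.1   0.22 -0.  ] shift cm [-0.4   5.67  0.08] tcp [0.4644 0.0285 0.2294]
tip now s 53.0 lat -0.82 h 32.17
```

```bash
python3 -m crank '{"twist":[[0,0.2,0],[0,0.2,0]],"xyz":[[0,-0.2,-0.1],[0,-0.2,-0.1]],"jaw":[1.25,1.25]}'
python3 press.py -3.5 33
python3 -m crank '{"twist":[[0,0.2,0],[0,0.2,0]],"xyz":[[0,-0.2,-0.1],[0,-0.2,-0.1]],"jaw":[1.25,1.25]}'
python3 press.py -3.5 33
```

```text
time_s: 19.5
eef_pos: [0.4691, -0.03, 0.2286]
orientation: [0.075, 0.726, -0.678, 0.083]
wrist_force: [-1.8, 4.2, 7.6]
opening: 0.0125
twist [-0.15  0.14  0.05] shift cm [-0.47  5.85  0.07] tcp [0.4644 0.0285 0.2294]
tip now s 54.66 lat -1.09 h 32.19
time_s: 19.67
eef_pos: [0.4697, -0.0316, 0.2287]
orientation: [0.075, 0.726, -0.678, 0.082]
wrist_force: [-1.1, 5.7, 8.7]
opening: 0.0126
twist [-0.24  0.06  0.1 ] shift cm [-0.53  6.    0.07] tcp [0.4644 0.0285 0.2294]
tip now s 55.95 lat -1.28 h 32.18
```

```bash
python3 -m crank '{"twist":[[0,0.1,0],[0,0.1,0]],"xyz":[[-0.03,-0.2,-0.1],[-0.03,-0.2,-0.1]],"jaw":[1.25,1.25]}'
python3 press.py -3.5 33
python3 -m crank '{"twist":[[0,0.1,0],[0,0.1,0]],"xyz":[[-0.03,-0.2,-0.1],[-0.03,-0.2,-0.1]],"jaw":[1.25,1.25]}'
python3 press.py -3.5 33
python3 - <<'E'
from h import *
import pickle
s=manip.read_state();pickle.dump(s,open("w14.pkl","wb"))
im=manip.read_camera("wrist");cv2.imwrite("pics/w14.png",im)
cv2.imwrite("pics/w14z.png",cv2.resize(im[200:290,90:250],None,fx=4.8,fy=4.8,interpolation=cv2.INTER_CUBIC))
E
```

```text
time_s: 19.83
eef_pos: [0.4698, -0.0326, 0.2287]
orientation: [0.074, 0.726, -0.679, 0.08]
wrist_force: [-2.4, 9.5, 10.8]
opening: 0.0125
twist [-0.43  0.06  0.2 ] shift cm [-0.54  6.1   0.06] tcp [0.4644 0.0285 0.2294]
tip now s 56.29 lat -1.32 h 32.11
time_s: 20.0
eef_pos: [0.4699, -0.0333, 0.2289]
orientation: [0.073, 0.725, -0.68, 0.079]
wrist_force: [-1.5, 10.0, 11.5]
opening: 0.013
twist [-0.64  0.06  0.29] shift cm [-0.55  6.18  0.05] tcp [0.4644 0.0285 0.2294]
tip now s 56.34 lat -1.34 h 32.11
```

View pics/w14z.png

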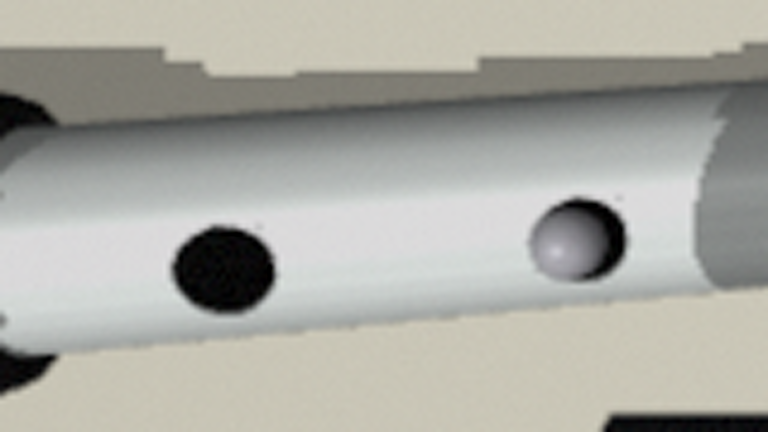

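The wrist view shows the bright button dome seated in the second hole at zoom (578,240), with the third hole empty. I'll lift off and re-measure.

Run:
```python
from h import *
import pickle
s=pickle.load(open("w14.pkl","rb"))
for n,p,z in [("h2",(210.8,250),.033),("h3",(136.7,256),.033)]: print(n,onz("wrist",p,z,s).round(4))
st=manip.read_state();q=st["orientation"];Rc=R.from_quat([q[1],q[2],q[3],q[0]])
a=np.radians(4.0);x=np.array([np.cos(a),np.sin(a),0]);z=np.array([0,0,-1.]);Rt=np.c_[x,np.cross(z,x),z]
print(np.degrees((R.from_matrix(Rt)*Rc.inv()).as_rotvec()).round(1),st["eef_pos"],st["joint_pos"].round(2))
```

```text
h2 [ 0.4688 -0.0106  0.033 ]
h3 [0.4666 0.0295 0.033 ]
[ 9.  10.4 89.9] [ 0.46990763 -0.03327508  0.22883286] [-0.19  0.22  1.95 -0.26  0.93  1.47]
```

```bash
python3 -m crank '{"twist":[[0,0,0],[0,0,0],[0.6,0.7,6],[1.2,1.4,12],[1.9,2.2,19],[2.6,3,26],[3.3,3.8,33],[4,4.6,40],[4.7,5.4,47],[5.4,6.2,54],[6.1,7,61],[6.8,7.8,68],[7.5,8.7,75],[8.2,9.5,82],[9,10.4,90],[9,10.4,90],[9,10.4,90],[9,10.4,90]],"xyz":[[0,0.2,0.6],[0,0.2,3],[0,0,6],[0,-0.5,8],[0,-1,8.5],[0.2,-2,8.5],[0.2,-3,8.5],[0.2,-3.3,8.5],[0.2,-3.3,8.5],[0.2,-3.3,8.5],[0.2,-3.3,8.5],[0.2,-3.3,8.5],[0.2,-3.3,8.5],[0.2,-3.3,8.5],[0.2,-3.3,8.5],[0.2,-3.3,8.5],[0.2,-3.3,8.5],[0.2,-3.3,8.5]],"jaw":[1.25,1.25,1.25,1.25,2,3,4,5,6,7,7,7,7,7,7,7,7,7]}' 20
python3 - <<'E'
from h import *
import pickle
s=manip.read_state();im=manip.read_camera("wrist");cv2.imwrite("pics/w15.png",im);pickle.dump(s,open("w15.pkl","wb"))
print(s["joint_pos"].round(2),s["wrist_force"])
E
```

```text
time_s: 21.55
eef_pos: [0.4718, -0.0664, 0.3137]
orientation: [-0.0, 0.999, 0.034, -0.0]
wrist_force: [-0.1, -0.5, 0.7]
opening: 0.0698
[-0.32  0.1   1.87  0.    1.18 -0.39] [-0.08057785 -0.54962252  0.69953391]
```

View pics/w15.png

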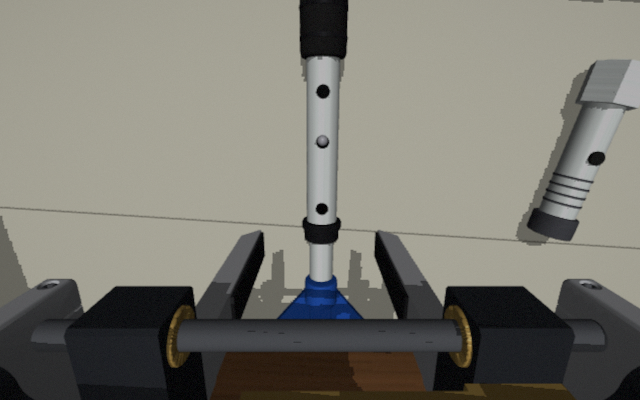

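Run:
```python
from h import *
import pickle
s=pickle.load(open("w15.pkl","rb"))
P={}
for n,p,z in [("h1",(322,209),.033),("h2",(322.5,141),.0365),("h3",(323,91),.033)]: P[n]=onz("wrist",p,z,s);print(n,P[n].round(4))
d=(P["h1"]-P["h3"])[:2];print(np.degrees(np.arctan2(d[1],d[0])))
q=s["orientation"];print("yaw",np.degrees(2*np.arctan2(q[2],q[1])))
```

```text
h1 [ 0.4736 -0.0698  0.033 ]
h2 [ 0.4697 -0.0096  0.0365]
h3 [0.4673 0.0298 0.033 ]
-86.35768014620052
yaw 3.930853600246872
```

```bash
python3 -m crank '{"twist":[[0,0,0],[0,0,0],[0,0,0],[0,0,0],[0,0,0],[0,0,0]],"xyz":[[0.15,0.05,-3],[0.15,0.05,-6],[0.15,0.05,-9],[0.15,0.05,-10.5],[0.15,0.05,-11],[0.15,0.05,-11]],"jaw":[7,7,7,7,6,5]}' 30
python3 -m crank '{"twist":[[0,0,0],[0,0,0],[0,0,0],[0,0,0],[0,0,0],[0,0,0],[0,0,0]],"xyz":[[0,0,0],[0,0,0],[0,0,0],[0,0,0],[0,0,0],[0,0,0],[0,0,0]],"jaw":[4,3.2,2.6,2,2,2,2]}' 30
python3 -m crank '{"twist":[[0,0,0],[0,0,0],[0,0,0],[0,0,0],[0,0,0]],"xyz":[[0,0.3,0.1],[0,0.6,0.4],[0,1,1.5],[0,2,3],[0,2,3]],"jaw":[2,2,2,2,2]}' 40
```

```text
time_s: 22.1
eef_pos: [0.4725, -0.0656, 0.2024]
orientation: [-0.001, 0.999, 0.034, -0.002]
wrist_force: [-0.0, 0.3, 0.5]
opening: 0.0599
time_s: 22.68
eef_pos: [0.4733, -0.0657, 0.2034]
orientation: [-0.0, 0.999, 0.034, -0.0]
wrist_force: [0.4, 0.8, 5.1]
opening: 0.0269
time_s: 23.1
eef_pos: [0.4739, -0.0447, 0.2355]
orientation: [-0.0, 0.999, 0.035, 0.001]
wrist_force: [0.9, -0.1, -2.7]
opening: 0.0274
```

```bash
python3 -m crank '{"twist":[[0,0,0],[0,0,0],[0,0,-2],[0,0,-6],[0,0,-12],[0,0,-18],[0,0,-24],[0,0,-30],[0,0,-36],[0,0,-42],[0,0,-48],[0,0,-54],[0,0,-60],[0,0,-66],[0,0,-72],[0,0,-78],[0,0,-84],[0,0,-88],[0,0,-90.1],[0,0,-90.1]],"xyz":[[0,0.5,2],[0,1.5,4.5],[0,2.5,7],[0.5,3,9],[1,3,10.5],[2,3,11.5],[3,3,11.5],[4,2.5,11.5],[5,2,11.5],[6,1.5,11.5],[7,1,11.5],[8,0.5,11.5],[8.6,0,11.5],[8.6,-0.5,11.5],[8.6,-0.5,11.5],[8.6,-0.5,11.5],[8.6,-0.5,11.5],[8.6,-0.5,11.5],[8.6,-0.5,11.5],[8.6,-0.5,11.5]],"jaw":[2,2,2,2,2,2,2,2,2,2,2,2,2,2,2,2,2,2,2,2]}' 40
python3 - <<'E'
from h import *
import pickle
s=manip.read_state();pickle.dump(s,open("t16.pkl","wb"));im=manip.read_camera("top");cv2.imwrite("pics/t16.png",im)
im=manip.read_camera("scene");cv2.imwrite("pics/s16.png",im)
q=s["orientation"];print("yaw",np.degrees(2*np.arctan2(q[2],q[1])),s["joint_pos"].round(2),s["wrist_force"])
E
```

```text
time_s: 24.77
eef_pos: [0.5595, -0.0496, 0.3497]
orientation: [0.001, 0.73, -0.683, 0.0]
wrist_force: [-0.3, 0.0, -3.3]
opening: 0.0272
yaw -86.14411256193084 [-0.24  0.23  1.63 -0.    1.28  1.26] [-0.34020689  0.04162374 -3.32501171]
```

View pics/t16.png

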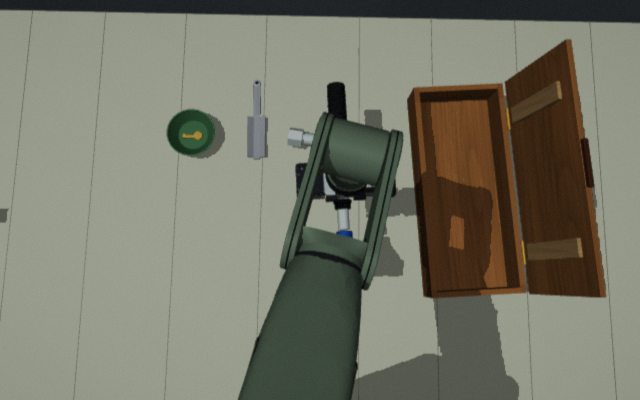

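View pics/s16.png

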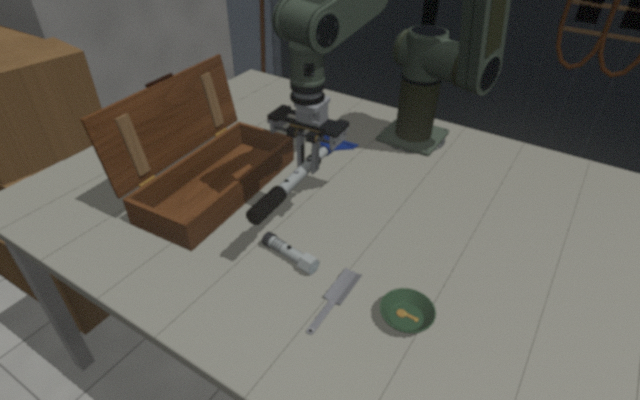

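```bash
python3 -m crank '{"twist":[[0,0,0.1],[0,0,0.1],[0,0,0.1],[0,0,0.1],[0,0,0.1],[0,0,0.1],[0,0,0.1],[0,0,0.1],[0,0,0.1],[0,0,0.1],[0,0,0.1],[0,0,0.1]],"xyz":[[0,-1,0],[0,-3,0],[0,-6,0],[0,-9,0],[0,-12,0],[0,-15,0],[0,-18,0],[0,-21,0],[0,-24,-0.5],[0,-26.5,-1.5],[0,-27.3,-2],[0,-27.3,-2]],"jaw":[2,2,2,2,2,2,2,2,2,2,2,2]}' 40
python3 - <<'E'
from h import *
import pickle
s=manip.read_state();pickle.dump(s,open("t17.pkl","wb"));im=manip.read_camera("top");cv2.imwrite("pics/t17.png",im)
cv2.imwrite("pics/t17z.png",cv2.resize(im[70:310,370:600],None,fx=2.4,fy=2.4,interpolation=cv2.INTER_CUBIC))
im=manip.read_camera("scene");cv2.imwrite("pics/s17.png",im)
cv2.imwrite("pics/s17z.png",cv2.resize(im[50:260,70:340],None,fx=2.8,fy=2.8,interpolation=cv2.INTER_CUBIC))
q=s["orientation"];print("yaw",np.degrees(2*np.arctan2(q[2],q[1])),s["joint_pos"].round(2),s["wrist_force"],s["moment"])
E
```

```text
time_s: 25.87
eef_pos: [0.5584, -0.325, 0.3277]
orientation: [0.001, 0.731, -0.683, -0.001]
wrist_force: [0.1, -1.3, -3.0]
opening: 0.027
yaw -86.12188236529316 [-0.66  0.42  1.43 -0.    1.3   0.84] [ 0.08731167 -1.31501683 -3.03882222] [ 0.0324628   0.13959101 -0.01181331]
```

View pics/t17z.png

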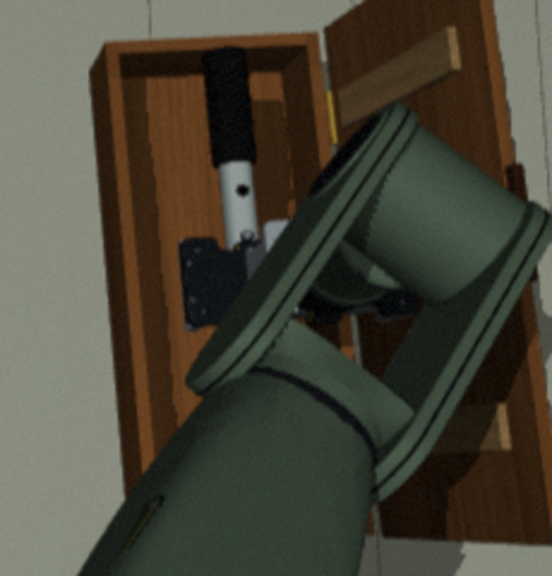

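View pics/s17z.png

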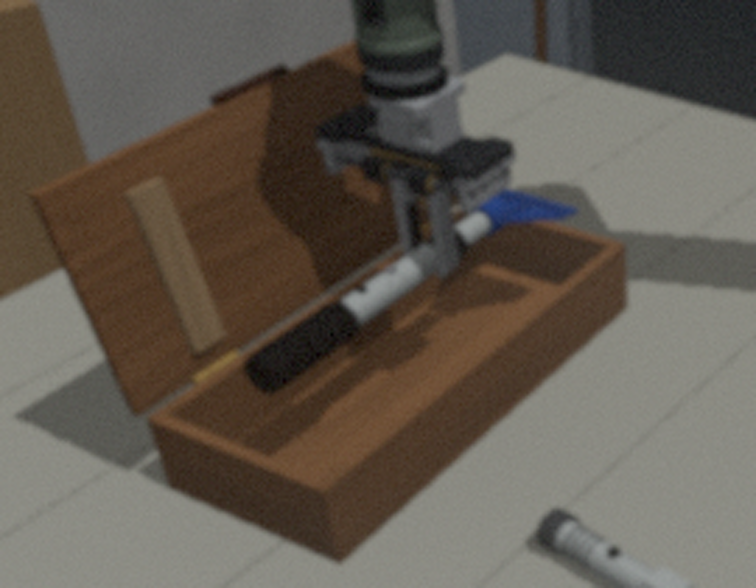

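Run:
```python
from h import *
f=lambda x,y:((x+.5)/2.4+370-.5,(y+.5)/2.4+70-.5)
print(onz("top",f(226,48),.15).round(4), onz("top",f(229,165),.15).round(4), "rim inner +x", onz("top",f(226,50),.082).round(4))
c=np.array([.586,-.339]);a=np.radians(3.94)
d=onz("top",f(226,48),.15)[:2]-c;print("gripend in box",(d@[np.cos(a),np.sin(a)]).round(4),(d@[-np.sin(a),np.cos(a)]).round(4))
d=np.array([.5584,-.325])-c;print("tcp in box",(d@[np.cos(a),np.sin(a)]).round(4),(d@[-np.sin(a),np.cos(a)]).round(4))
# scene check of blade corners
g=lambda x,y:(x/2.8+70,y/2.8+50)
for p in [(577,210),(505,190)]: print("blade",onz("scene",g(*p),.13).round(4))
for p in [(338,305),(352,333)]: print("grip front",onz("scene",g(*p),.145).round(4))
```

```text
[ 0.7836 -0.3131  0.15  ] [ 0.6764 -0.3125  0.15  ] rim inner +x [ 0.8079 -0.3345  0.082 ]
gripend in box 0.1989 0.0122
tcp in box -0.0266 0.0159
blade [ 0.3868 -0.2785  0.13  ]
blade [ 0.3931 -0.3699  0.13  ]
grip front [ 0.6717 -0.3308  0.145 ]
grip front [ 0.6978 -0.2872  0.145 ]
```

```bash
python3 -m crank '{"twist":[[0,0,0],[0,0,0],[0,0,0],[0,0,0],[0,0,0],[0,0,0],[0,0,0],[0,0,0],[0,0,0],[0,0,0]],"xyz":[[0,0,-1],[0,0,-2.5],[0,0,-4],[0,0,-5.5],[0,0,-7],[0,0,-8.2],[0,0,-9.2],[0,0,-10],[0,0,-10.6],[0,0,-10.6]],"jaw":[2,2,2,2,2,2,2,2,2,2]}' 40
python3 -m crank '{"twist":[[0,0,0],[0,0,0],[0,0,0]],"xyz":[[0,0,-0.15],[0,0,-0.3],[0,0,-0.3]],"jaw":[2,2,2]}' 40
```

```text
time_s: 26.8
eef_pos: [0.5589, -0.3218, 0.2217]
orientation: [0.001, 0.732, -0.682, -0.002]
wrist_force: [-0.3, 0.8, -2.4]
opening: 0.0269
time_s: 27.05
eef_pos: [0.5591, -0.322, 0.219]
orientation: [0.001, 0.732, -0.682, -0.001]
wrist_force: [0.2, 0.2, -2.8]
opening: 0.0266
```

```bash
python3 -m crank '{"twist":[[0,0,0],[0,0,0],[0,0,0]],"xyz":[[0,0,-0.15],[0,0,-0.3],[0,0,-0.3]],"jaw":[2,2,2]}' 40
python3 -m crank '{"twist":[[0,0,0],[0,0,0],[0,0,0]],"xyz":[[0,0,-0.1],[0,0,-0.2],[0,0,-0.2]],"jaw":[2,2,2]}' 40
python3 - <<'E'
from h import *
im=manip.read_camera("scene");cv2.imwrite("pics/s18.png",cv2.resize(im[50:260,70:340],None,fx=2.8,fy=2.8,interpolation=cv2.INTER_CUBIC))
E
```

```text
time_s: 27.3
eef_pos: [0.559, -0.322, 0.2161]
orientation: [0.001, 0.732, -0.682, -0.001]
wrist_force: [-0.3, -0.2, -3.5]
opening: 0.0273
time_s: 27.55
eef_pos: [0.5589, -0.322, 0.2138]
orientation: [0.001, 0.732, -0.682, -0.002]
wrist_force: [-0.0, 0.1, -2.9]
opening: 0.0274
```

View pics/s18.png

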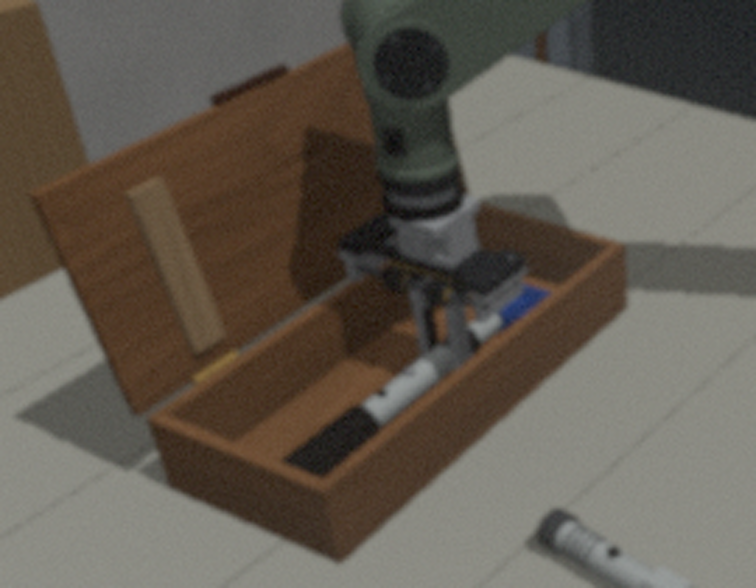

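```bash
python3 -m crank '{"twist":[[0,0,0],[0,0,0]],"xyz":[[0,0,-0.12],[0,0,-0.12]],"jaw":[2,2]}' 40
python3 -m crank '{"twist":[[0,0,0],[0,0,0]],"xyz":[[0,0,-0.12],[0,0,-0.12]],"jaw":[2,2]}' 40
```

```text
time_s: 27.77
eef_pos: [0.5591, -0.3221, 0.2135]
orientation: [0.001, 0.732, -0.682, -0.001]
wrist_force: [-1.7, 1.2, 1.4]
opening: 0.0272
time_s: 27.93
eef_pos: [0.5592, -0.3221, 0.2134]
orientation: [0.001, 0.732, -0.682, -0.001]
wrist_force: [-3.0, 1.4, 5.1]
opening: 0.0271
```

The scraper is on the floor (force reversed at z≈0.2134, as expected). Releasing and rising.

```bash
python3 -m crank '{"twist":[[0,0,0],[0,0,0],[0,0,0],[0,0,0],[0,0,0],[0,0,0],[0,0,0],[0,0,0],[0,0,0],[0,0,0],[0,0,0],[0,0,0]],"xyz":[[0,0,0],[0,0,0],[0,0,0],[0,0,0],[0,0,0],[0,0,1],[0,0,3],[0,0,6],[0,0,9],[0,0,12],[0,0,13],[0,0,13]],"jaw":[3,4,5,5.5,5.5,5.5,5.5,5.5,5.5,5.5,5.5,5.5]}' 20
python3 -m crank '{"twist":[[0,0,0],[0,0,0],[0,0,0],[0,0,0],[0,0,0],[0,0,0],[0,0,0],[0,0,0]],"xyz":[[0,2,0],[0,6,0],[-1,10,0],[-2,14,0],[-3,18,0],[-4,22,0],[-4,24,0],[-4,24,0]],"jaw":[5.5,5.5,5.5,5.5,5.5,5.5,5.5,5.5]}' 20
python3 - <<'E'
from h import *
im=manip.read_camera("top");cv2.imwrite("pics/t19.png",im)
cv2.imwrite("pics/t19z.png",cv2.resize(im[70:310,395:615],None,fx=2.4,fy=2.4,interpolation=cv2.INTER_CUBIC))
im=manip.read_camera("scene");cv2.imwrite("pics/s19.png",im)
E
```

```text
time_s: 28.93
eef_pos: [0.5603, -0.3229, 0.3483]
orientation: [0.0, 0.732, -0.682, 0.003]
wrist_force: [-0.5, 0.0, 0.0]
opening: 0.0548
time_s: 29.6
eef_pos: [0.5185, -0.0788, 0.3457]
orientation: [0.001, 0.733, -0.68, 0.0]
wrist_force: [-0.4, -0.2, 0.1]
opening: 0.055
```

View pics/t19z.png

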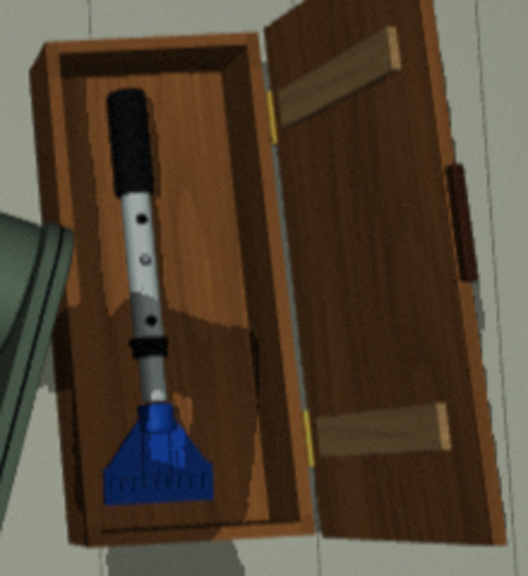

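View pics/s19.png

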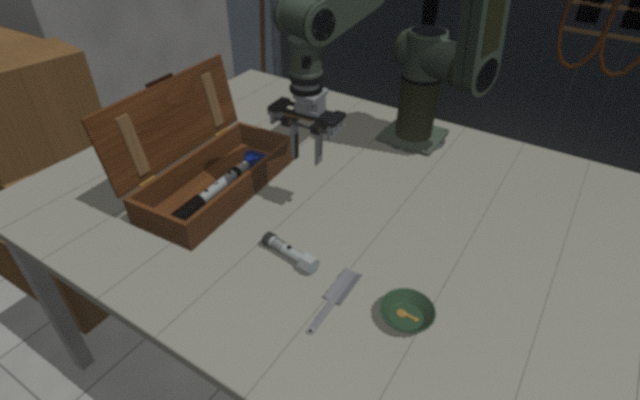

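The top view shows the scraper flat inside the box. The blade is at the near end (crop (158,500)), the button is in the middle hole at (145,259), and the first and third holes are dark. The scene view shows the bystanders where they were and the robot clear of everything, so I'm handing in.

```bash
python3 -c "
from cell import manip
print(manip.sign_off())"
```

```text
the job is handed in; nothing more can be done
None
```

The scraper is one hole shorter and lying flat in the box. I handed the job in at about 29.7 s of the 67 s allowed; the hand-in reports no verdict.

**What I did**
- **Bracing:** I set the blade against the box's free wall.
- **Shortening:** One fingertip held the button down while the other pushed the thumb stop, until the tube stopped hard in the second hole after about 57 mm.
- **Placing:** I gripped the tube, turned it 90° and lowered it until the force showed it was on the floor. Then I let go and moved clear.

**Failed attempts:** The first two ways of tilting the fingers did not release the button. They covered too little of it, and on the second the front finger rode over the stop. The hardest push came during the first try, about 27 N along the tube at the wrist and 22 N down.

**Last checks**
- **Button:** the last top picture shows it out in the middle hole, with the first and third holes empty. A wrist close-up taken right after the click shows the same.
- **Scraper:** it lies flat inside the walls, with roughly 24 mm to spare at each end (measured just before lowering).
- **Bystanders:** by eye, the flashlight, shoehorn and key dish look unmoved; I did not re-measure them.
- **Robot:** it is clear of everything, with wrist force near zero.

**Disagreement:** readings of the scraper's position from different wrist views differed by 1–3 mm. I settled those by contact force.

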